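# Put the chalks away and snap the tub shut

## Robot

A 7-joint arm with a two-finger parallel gripper is mounted at the origin on the work surface. World frame = base frame: x ahead of the robot, y to its left, z up, the work surface at z = 0. Lengths are in m, angles in rad, forces in N, time in s.
With the tool pointing down it reaches from about 0.425 to 0.875 m from the base axis. Payload 9.9 kg.
Tool frame: the origin (TCP) lies on the front face of the gripper's body, between the roots of the fingers; the fingertips stand 73 mm ahead of it and the grasp point (between the pads) lies 54 mm ahead of it; x points along the fingers, y is the direction in which the jaws open and shut, and the axes are right-handed (so a half turn about x gives the same grasp; the last joint's range is limited). The gripper opens to 85 mm and grips with 20 to 120 N. Pads are 22 mm wide; open, the fingers measure 114 mm over their backs; the gripper's body (76 mm by 85 mm) begins 54 mm behind the grasp point. The pads swing forward as they close: fully open they stand 13 mm farther back than shut.
Start: joints at [-1.332, 0.576, 0.025, 1.437, -0.015, 1.129, -0.057], TCP at [0.214, 0.64, 0.304] pointing down, gripper open.
Joint ranges: [-2.76, 2.76], [-0.34, 2.15], [-1.52, 1.57], [0.19, 2.46], [-1.09, 4.23], [0.17, 1.99], [-2.82, 2.82]. Speed limits (rad/s): [2.22, 2.22, 3.01, 3.01, 3.14, 3.14, 3.14].

## Interface

Orientations are given as a unit quaternion [x, y, z, w].
In Python, from cell import robot, eyes, job gives the robot as it stands.
- The arm moves only by the shell command python3 -m jog 'ROWS'. ROWS is JSON, a list of rows, each a list of 7 numbers: the finger opening in m, from 0 to 0.0854, then the shift along the tool's x, y, z in m, then the turn, a rotation vector about the tool's x, y, z in degrees. A call has 1 to 5 rows; each row shifts and turns the commanded pose from where the row before left it, along the tool's axes as they then stand; what a row does not reach is not made up. A row lasts 1/12 s, in which the tool goes at most 41.7 mm and 7.16 degrees, less where a joint would pass 70% of its speed; a pose out of reach is approached as far as the arm can. A call with a gripper value outside its range is refused whole. The fingers move at their own pace and stop on an object; the grip force is fixed at half the most. Time passes only in rows, so rows that do not move let the fingers close. It gives the time, the measured TCP pose, the force and the opening at its end, in the units of the state.
- robot.get_obs(): the state, without advancing time (a new reading comes with each control period).
- eyes.grab_frame(name): name is "side" or "top" or "wrist"; returns a dict with "img" (420x560x3 uint8, red, green, blue), "intrinsics" (3x3 intrinsics, pixels), "k1" (the pictures are not rectified: a ray, as slopes to the right and down, at radius r is drawn at 1 + k1 r^2 times it, then the intrinsics apply), "xyz" and "orientation" of the camera in the world; the wrist camera has in their place "hand_eye" (4x4, takes a point from camera to tool coordinates, whose origin is the TCP and whose axes are the tool frame's). Camera axes: x right, y up, looking along -z (the intrinsics and any distortion apply to the point x, -y, -z); pixel columns grow to the right and rows downward; lengths in m; the calibration is good to about 2 mm. A picture is of the moment at which its call begins: read the wrist's pose just before it. There is no depth.
- job.close_job(): hands the job in, once; it reports no verdict.
The state is a dict: "time_s": time; "qpos": joint angles; "dq": joint speeds; "joint_torque": joint torques, N m; "position": TCP position; "tool_rot": TCP orientation; "ft_force": force on the tool from outside, world axes, zero at the start; "moment": the same for the moment, N m; "opening": opening from 0.0 (shut) to 1.0 (fully open).
Only numpy, scipy, OpenCV 4.12 (cv2) and the standard library are available. Lean on these libraries where they do the work, as an engineer would, in place of code of your own. Each camera call takes 0.05 s, during which the arm holds its last target.

## Task

Tidy up the chalk: lift the loose lid off the tub by its knob and lay it flat, knob up, in the middle of the cork mat, then put every chalk stick into the tub. Once all the chalk is in, put the lid back on and press it down until it has snapped fully home, level on the rim all round. Leave the eraser, the sharpener and the stapler where they are.

Things in the scene. Friction and masses are not known exactly. Their poses are not given: they have to be found in the camera images.
- tub: Round grey plastic tub, fixed to the desk, upright: outer diameter 134 mm, 84 mm high, wall and floor 4 mm thick. Origin: centre of its underside, at desk height, z up. Just inside the rim three small sprung catches, 120 degrees apart, hold the lid's bead; the noses lie on a 110 mm circle and give way outwards by up to 4 mm.
- tub_rim (a point): Centre of the tub's mouth, in the plane of the rim, 84 mm above the desk.
- lid: Loose round white lid, about 0.12 kg: disc 140 mm across, 3 mm thick; under it a plug 19 mm deep, 104 mm across at its foot, with a 114 mm bead 9 mm up; on top a black cylinder knob, 28 mm across, 28 mm tall. Origin: centre of the plug's foot, z up through the knob; disc at z = 19 to 22 mm, knob to 50 mm. At the start it lies loose on the catches, 6 to 10 mm too high, slightly askew.
- lid_knob_top (a point): Centre of the top of the lid's knob, 50 mm above the lid's origin. A straight push here of about 6 to 12 N drives the bead past the catches and snaps the lid home: then the disc lies on the rim and the lid's origin is 65 mm above the tub's origin.
- mat: Round cork mat lying fixed on the desk, 170 mm diameter, 4 mm thick; origin: centre of its underside on the desk.
- chalk0: Chalk stick, a square bar with rounded edges, 56 mm long (along its x axis), 18 x 18 mm across, 30 g, pale coloured (the colour means nothing). Origin: its centre. Lies flat on the desk at the start. May be absent (None): 3 to 5 of the five are present.
- chalk1: Chalk stick, a square bar with rounded edges, 56 mm long (along its x axis), 18 x 18 mm across, 30 g, pale coloured (the colour means nothing). Origin: its centre. Lies flat on the desk at the start. May be absent (None): 3 to 5 of the five are present.
- chalk2: Chalk stick, a square bar with rounded edges, 56 mm long (along its x axis), 18 x 18 mm across, 30 g, pale coloured (the colour means nothing). Origin: its centre. Lies flat on the desk at the start. May be absent (None): 3 to 5 of the five are present.
- chalk3: Chalk stick, a square bar with rounded edges, 56 mm long (along its x axis), 18 x 18 mm across, 30 g, pale coloured (the colour means nothing). Origin: its centre. Lies flat on the desk at the start. May be absent (None): 3 to 5 of the five are present.
- chalk4: Chalk stick, a square bar with rounded edges, 56 mm long (along its x axis), 18 x 18 mm across, 30 g, pale coloured (the colour means nothing). Origin: its centre. Lies flat on the desk at the start. May be absent (None): 3 to 5 of the five are present.
- eraser: Bystander: two-tone rubber eraser block, 60 x 22 x 12 mm, on the desk. Origin: centre of its underside.
- sharpener: Bystander: small pencil sharpener, 36 x 42 x 16 mm, on the desk. Origin: centre of its underside.
- stapler: Bystander: black stapler, 130 x 34 x 38 mm, on the desk, long side along its x axis. Origin: centre of its underside.
There are look-alikes about, which are no part of the job. Leave any green or red look-alike of the chalk4 alone. Leave any red look-alike of the chalk3 alone.

How it is judged:
By the outcome, as a careful person would: the job done as asked, in the order asked, and still so for the second after the job is handed in, with the robot touching nothing.
Of chalk0, chalk1, chalk2, chalk3, chalk4 only 3 to 5 are there at a start; the rules pass over those that are not, and their reading is None.
At some moment in a run one of chalk0, chalk1, chalk2, chalk3, chalk4 may be knocked a few centimetres aside while the robot is not near it.
Once in a run the grip may slacken for a moment while it holds something.
It also fails if it takes over 210 s, if anything falls off the work surface, if the arm or the gripper's body presses on something with over 40 N, if the wrist force passes 120 N, or if a joint passes its speed limit or range.

## Working session

There is one attempt and no reset: what is moved stays moved. The work goes in short steps, Python scripts to look and compute and a shell command to move; the robot and the scene stay as the last step left them, time stands still between calls to the robot, and variables do not carry over. Pictures are saved under pics/ and viewed, and the job is handed in when it is done.

```bash
ls -la; mkdir -p pics
python3 - <<'E'
from cell import robot, eyes, job
import cv2,numpy as np
np.set_printoptions(precision=4,suppress=True)
o=robot.get_obs(); print(o)
for n in ["side","top","wrist"]:
    f=eyes.grab_frame(n)
    cv2.imwrite(f"pics/{n}0.png",f["img"][:,:,::-1])
    print(n,{k:v for k,v in f.items() if k!="img"})
E
```

```text
total 12
drwxr-xr-x  3 agent agent 4096 Dec  6 22:23 .
drwxr-xr-x 23 root  root  4096 Dec  6 22:23 ..
drwxr-xr-x  2 agent agent 4096 Dec  6 22:23 pics
{'time_s': 0.0, 'qpos': array([-1.3318,  0.5765,  0.0249,  1.4379, -0.015 ,  1.129 , -0.0565]), 'dq': array([ 0.0002,  0.0002,  0.0003,  0.0004,  0.0004, -0.0021, -0.0009]), 'joint_torque': array([ -0.0004, -76.5766,   2.2506, -28.5973,   0.0155,   0.0128,
        -0.    ]), 'position': array([0.214 , 0.6398, 0.303 ]), 'tool_rot': array([ 0.113 ,  0.698 , -0.1142,  0.6979]), 'ft_force': array([ 0.9262, -0.126 , -0.521 ]), 'moment': array([ 0.0222, -0.0383, -0.0069]), 'opening': 1.0027725226770487}
side {'intrinsics': array([[427.3995,   0.    , 274.8856],
       [  0.    , 427.3995, 206.0901],
       [  0.    ,   0.    ,   1.    ]]), 'k1': 0.038091531014733046, 'xyz': array([0.2255, 0.9419, 0.7436]), 'orientation': array([-0.069 ,  0.4718,  0.8658, -0.1521])}
top {'intrinsics': array([[478.0016,   0.    , 278.6252],
       [  0.    , 478.0016, 221.4544],
       [  0.    ,   0.    ,   1.    ]]), 'k1': -0.07700748169848493, 'xyz': array([0.4627, 0.0068, 1.4816]), 'orientation': array([-0.0148,  0.0221,  0.7122, -0.7015])}
wrist {'intrinsics': array([[355.1203,   0.    , 280.5403],
       [  0.    , 355.1203, 210.4913],
       [  0.    ,   0.    ,   1.    ]]), 'k1': 0.021895992296281152, 'hand_eye': array([[-0.0001,  0.3174, -0.9483, -0.0694],
       [ 1.    ,  0.0003, -0.    , -0.0004],
       [ 0.0003, -0.9483, -0.3174, -0.0814],
       [ 0.    ,  0.    ,  0.    ,  1.    ]])}
```

View pics/top0.png

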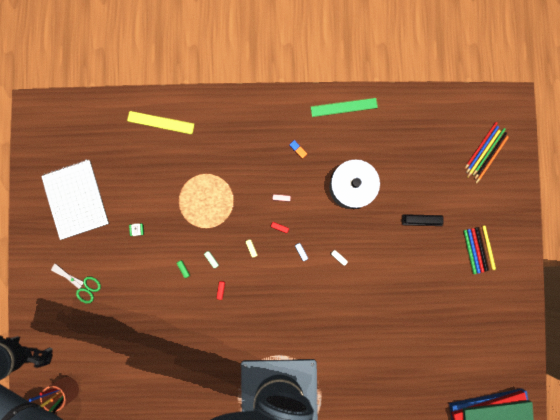

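View pics/side0.png

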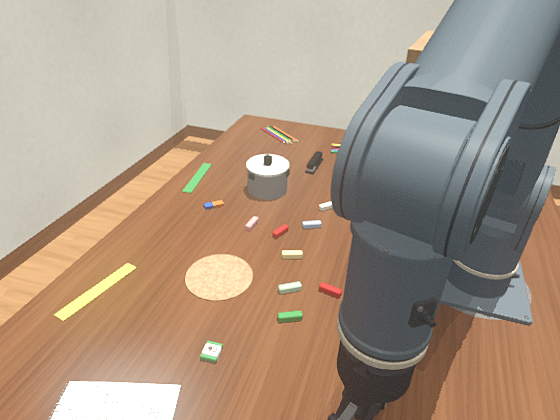

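View pics/wrist0.png

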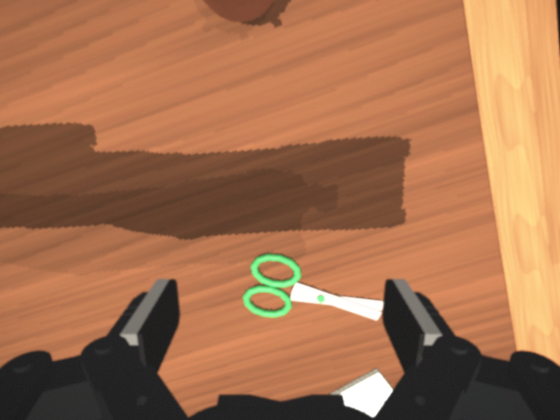

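The top view shows five pale chalks at about (282,198), (302,252), (340,258), (251,248) and (211,260). Red look-alikes are at (280,228) and (221,290), with a green one at (183,269). The tub is at (355,184) and the mat at (206,201).

```bash
cat > h.py <<'E'
from cell import robot, eyes, job
import cv2,numpy as np
from scipy.spatial.transform import Rotation as R
from scipy.optimize import least_squares
np.set_printoptions(precision=4,suppress=True)
def pose():
    o=robot.get_obs(); return np.array(o["position"]),R.from_quat(o["tool_rot"]),o
def grab(n,save=None):
    p,r,_=pose(); f=eyes.grab_frame(n)
    if n=="wrist":
        H=np.array(f["hand_eye"]); f["C"]=p+r.apply(H[:3,3]); f["M"]=r.as_matrix()@H[:3,:3]
    else:
        f["C"]=np.array(f["xyz"]); f["M"]=R.from_quat(f["orientation"]).as_matrix()
    f["K"]=np.array(f["intrinsics"])
    if save: cv2.imwrite(f"pics/{save}.png",f["img"][:,:,::-1])
    return f
def proj(f,P):
    P=np.atleast_2d(P); c=(P-f["C"])@f["M"]; s=np.stack([c[:,0]/-c[:,2],-c[:,1]/-c[:,2]],1)
    r2=(s**2).sum(1,keepdims=True); s=s*(1+f["k1"]*r2)
    return s*f["K"][0,0]+f["K"][:2,2]
def unproj(f,uv,z):
    uv=np.atleast_2d(np.asarray(uv,float)); d=(uv-f["K"][:2,2])/f["K"][0,0]; s=d.copy()
    for _ in range(20): s=d/(1+f["k1"]*(s**2).sum(1,keepdims=True))
    ray=np.stack([s[:,0],-s[:,1],-np.ones(len(s))],1)@f["M"].T
    t=(z-f["C"][2])/ray[:,2]
    return f["C"]+ray*t[:,None]
def blobs(f,mask,amin=30,z=0.018):
    n,l,st,ce=cv2.connectedComponentsWithStats(mask.astype(np.uint8))
    out=[]
    for i in range(1,n):
        if st[i,4]<amin: continue
        pts=np.argwhere(l==i)[:,::-1]
        W=unproj(f,pts,z)[:,:2]; rect=cv2.minAreaRect((W*1000).astype(np.float32))
        (cx,cy),(w,h),a=rect
        if w<h: a+=90; w,h=h,w
        out.append(dict(px=ce[i],n=st[i,4],c=np.array([cx,cy])/1000,m=W.mean(0),L=w,W=h,ang=((a+90)%180)-90,col=f["img"][l==i].mean(0)))
    return out
# tool quaternion: pointing down, jaw (tool y) along world angle a
def down(a):
    a=np.radians(a); y=np.array([np.cos(a),np.sin(a),0]); x=np.array([0,0,-1.]); return R.from_matrix(np.stack([x,y,np.cross(x,y)],1))
def togo(p,a,step=True):
    """shift in current tool axes (mm) and rotvec in tool (deg) to reach world pos p, jaw angle a"""
    P,r,o=pose()
    best=None
    for k in (0,180):
        T=down(a+k); rv=(r.inv()*T).as_rotvec(degrees=True)
        if best is None or np.linalg.norm(rv)<np.linalg.norm(best[0]): best=(rv,T)
    rv,T=best
    d=np.asarray(p)-P
    print("shift mm in current axes",r.inv().apply(d)*1000,"in final axes",T.inv().apply(d)*1000,"rotvec deg",rv, "q7",o["qpos"][6])
E
python3 - <<'E'
from h import *
f=grab("top","top1")
im=f["img"].astype(int); mx=im.max(2); mn=im.min(2)
m=(mn>130)
m[:150]=0;m[310:]=0;m[:,:120]=0;m[:,390:]=0
for b in blobs(f,m): print(b)
print("lid c",unproj(f,[[355.5,184],[206,201]],0.0))
c=im[230:270,160:360]; 
cv2.imwrite("pics/crop.png",cv2.resize(f["img"][150:310,120:400,::-1],None,fx=2.8,fy=2.8,interpolation=2))
P,r,o=pose();print(r.as_matrix())
E
```

```text
{'px': array([355.3864, 183.1311]), 'n': np.int32(1770), 'c': array([ 0.655 , -0.2486]), 'm': array([ 0.6544, -0.2481]), 'L': 148.46951293945312, 'W': 146.5025634765625, 'ang': -46.05815887451172, 'col': array([249.2791, 249.2045, 249.3407])}
{'px': array([205.9277, 200.4231]), 'n': np.int32(2101), 'c': array([0.6073, 0.2136]), 'm': array([0.6073, 0.2137]), 'L': 163.7640838623047, 'W': 160.3545684814453, 'ang': -0.554107666015625, 'col': array([250.5516, 211.6402, 145.535 ])}
{'px': array([281.266 , 197.4468]), 'n': np.int32(94), 'c': array([ 0.6128, -0.0188]), 'm': array([ 0.613 , -0.0181]), 'L': 52.291690826416016, 'W': 15.44517707824707, 'ang': 89.17776489257812, 'col': array([248.6489, 229.0426, 223.6809])}
{'px': array([135.5789, 229.2281]), 'n': np.int32(114), 'c': array([0.5224, 0.4318]), 'm': array([0.5218, 0.4315]), 'L': 36.93665313720703, 'W': 28.009185791015625, 'ang': -0.0261077880859375, 'col': array([232.1842, 237.0614, 225.9474])}
{'px': array([250.9899, 248.1212]), 'n': np.int32(99), 'c': array([0.4592, 0.0769]), 'm': array([0.4588, 0.0769]), 'L': 54.50215148925781, '
[... 255 characters left out ...]
7475586, 'ang': 28.809913635253906, 'col': array([228.0965, 229.9298, 233.2807])}
{'px': array([210.9266, 259.2752]), 'n': np.int32(109), 'c': array([0.4263, 0.1996]), 'm': array([0.4266, 0.1998]), 'L': 55.8722038269043, 'W': 18.252286911010742, 'ang': 34.46427917480469, 'col': array([231.3028, 240.0459, 223.211 ])}
{'px': array([339.0522, 257.3652]), 'n': np.int32(115), 'c': array([ 0.4263, -0.1925]), 'm': array([ 0.4263, -0.1922]), 'L': 55.09225845336914, 'W': 19.064979553222656, 'ang': 47.9058723449707, 'col': array([241.8348, 238.487 , 233.713 ])}
lid c [[ 0.6539 -0.2514  0.    ]
 [ 0.6072  0.216   0.    ]]
[[-0.0003  0.3172  0.9484]
 [-0.001   0.9484 -0.3172]
 [-1.     -0.001   0.0001]]
```

View pics/crop.png

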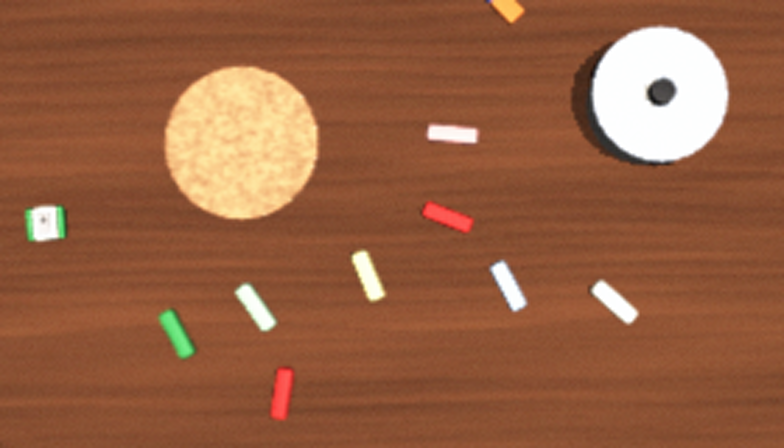

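```bash
for i in 1; do python3 -m jog '[[0.0854,0,-28.9e-3,28.5e-3,0,0,0],[0.0854,0,-28.9e-3,28.5e-3,0,0,0],[0.0854,0,-28.9e-3,28.5e-3,0,0,0],[0.0854,0,-28.9e-3,28.5e-3,0,0,0],[0.0854,0,-28.9e-3,28.5e-3,0,0,0]]'; done
```

```text
time_s: 0.62
position: [0.3039, 0.456, 0.3038]
tool_rot: [0.114, 0.698, -0.114, 0.698]
ft_force: [0.8, 0.4, 0.0]
opening: 0.997
```

```bash
python3 -m jog '[[0.0854,0,-0.029,0.0285,0,0,0],[0.0854,0,-0.029,0.0285,0,0,0],[0.0854,0,-0.029,0.0285,0,0,0],[0.0854,0,-0.029,0.0285,0,0,0],[0.0854,0,-0.029,0.0285,0,0,0]]'
python3 -m jog '[[0.0854,0,-0.029,0.0285,0,0,0],[0.0854,0,-0.029,0.0285,0,0,0],[0.0854,0,-0.029,0.0285,0,0,0],[0.0854,0,-0.029,0.0285,0,0,0],[0.0854,0,-0.029,0.0285,0,0,0]]'
```

```text
time_s: 1.03
position: [0.393, 0.2733, 0.304]
tool_rot: [0.114, 0.698, -0.113, 0.698]
ft_force: [0.9, 0.5, -0.0]
opening: 0.998
time_s: 1.45
position: [0.4822, 0.0905, 0.3041]
tool_rot: [0.114, 0.698, -0.113, 0.698]
ft_force: [0.7, 0.6, -1.4]
opening: 0.998
```

```bash
python3 -m jog '[[0.0854,0,-0.029,0.0285,0,0,0],[0.0854,0,-0.029,0.0285,0,0,0],[0.0854,0,-0.029,0.0285,0,0,0],[0.0854,0,-0.029,0.0285,0,0,0],[0.0854,0,-0.029,0.0285,0,0,0]]'
python3 -m jog '[[0.0854,0,-0.028,0.0285,0,0,0],[0.0854,0,-0.028,0.028,0,0,0],[0.0854,0,-0.028,0.028,0,0,0],[0.0854,0,-0.028,0.028,0,0,0],[0.0854,0,0,0,0,0,0]]'
python3 - <<'E'
from h import *
f=grab("wrist","w1")
togo([.6445,-.235,.3],71.5)
E
```

```text
time_s: 1.87
position: [0.5713, -0.0922, 0.3039]
tool_rot: [0.114, 0.698, -0.114, 0.698]
ft_force: [0.1, 0.7, 0.5]
opening: 1.0
time_s: 2.28
position: [0.6424, -0.2409, 0.3029]
tool_rot: [0.114, 0.697, -0.118, 0.698]
ft_force: [-2.5, -0.1, -0.7]
opening: 1.0
shift mm in current axes [2.7613 2.8705 1.772 ] in final axes [2.7695 2.8529 1.7875] rotvec deg [-0.3294 -0.0185  0.1518] q7 1.6398316835537605
```

View pics/w1.png

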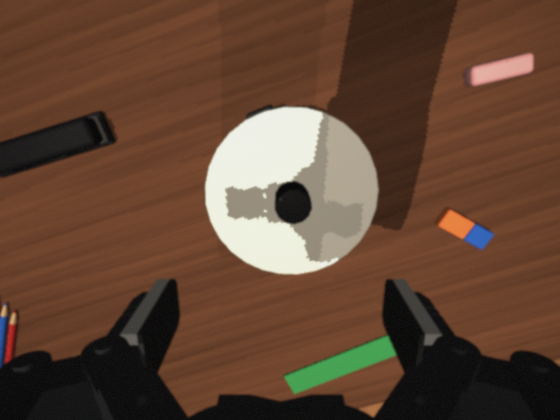

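The lid disc is centred near (292,190) and the black knob near (293,202). I'll fit the disc pose.

```bash
cat >> h.py <<'E'
def fitlid(f,z0=None,roi=None,thr=120,dbg=None):
    im=f["img"].astype(int); m=(im.min(2)>thr)&(im.max(2)-im.min(2)<60)
    if roi: 
        k=np.zeros_like(m); k[roi[1]:roi[3],roi[0]:roi[2]]=1; m&=k
    m=m.astype(np.uint8)
    n,l,st,ce=cv2.connectedComponentsWithStats(m); i=1+np.argmax(st[1:,4])
    c=max(cv2.findContours((l==i).astype(np.uint8),cv2.RETR_EXTERNAL,cv2.CHAIN_APPROX_NONE)[0],key=len)
    c=cv2.convexHull(c)[:,0].astype(float); 
    # densify hull
    q=np.vstack([c,c[:1]]); e=np.concatenate([np.linspace(q[i],q[i+1],max(2,int(np.linalg.norm(q[i+1]-q[i]))),endpoint=False) for i in range(len(c))])
    ang=np.linspace(0,2*np.pi,721)[:-1]
    def circ(v):
        n=np.array([v[3],v[4],1]);n/=np.linalg.norm(n); a=np.cross([0,1,0],n);a/=np.linalg.norm(a);b=np.cross(n,a)
        return v[:3]+0.0702*(np.cos(ang)[:,None]*a+np.sin(ang)[:,None]*b)
    from scipy.spatial import cKDTree
    def res(v):
        d,_=cKDTree(proj(f,circ(v))).query(e); r=d
        if z0 is not None: r=np.append(r,(v[2]-z0)*2000)
        return r
    zi=z0 if z0 is not None else 0.095
    c0=unproj(f,e.mean(0),zi)[0]
    s=least_squares(res,[*c0,0,0],loss="soft_l1",x_scale=[.01,.01,.01,.05,.05],diff_step=1e-3)
    if dbg:
        g=f["img"][:,:,::-1].copy()
        for p in proj(f,circ(s.x)): cv2.circle(g,tuple(int(round(x)) for x in p),0,(0,0,255),-1)
        cv2.imwrite(f"pics/{dbg}.png",g)
    return s.x,np.sqrt(np.mean(res(s.x)**2))
E
python3 - <<'E'
from h import *
f=grab("wrist","w2")
v,e=fitlid(f,dbg="w2f");print("free",v,e)
v,e=fitlid(f,z0=.095,dbg="w2f");print("z95",v,e)
im=f["img"].astype(int); m=np.zeros(im.shape[:2],bool); m[175:230,270:320]=im[175:230,270:320].max(2)<50
for b in blobs(f,m,z=.12): print(b)
togo([*v[:2],.3],71.5)
E
```

```text
free [ 0.6444 -0.2346  0.0936 -0.0177  0.0102] 0.38526729212850197
z95 [ 0.6444 -0.2345  0.0933 -0.0289  0.0161] 0.3906605788152704
{'px': array([287.3867, 204.6338]), 'n': np.int32(1125), 'c': array([ 0.642 , -0.2322]), 'm': array([ 0.6417, -0.2326]), 'L': 30.456825256347656, 'W': 25.459217071533203, 'ang': -18.81182861328125, 'col': array([22.3102, 21.3271, 20.5111])}
shift mm in current axes [2.849  0.5376 2.5982] in final axes [2.8524 0.5278 2.5964] rotvec deg [-0.1711 -0.0681  0.041 ] q7 1.6390992251785896
```

View pics/w2f.png

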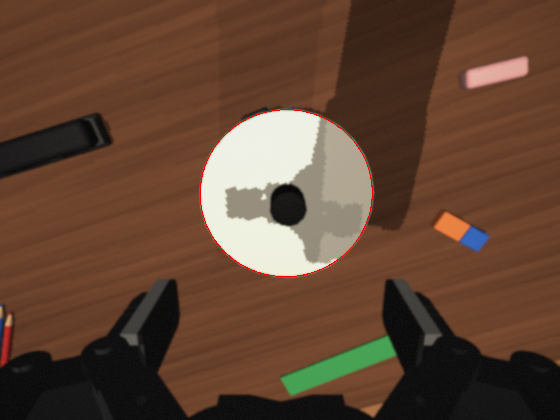

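```bash
python3 -m jog '[[0.0854,0.03,0.0005,0.0015,0,0,0],[0.0854,0.03,0,0.0005,0,0,0],[0.0854,0.03,0,0,0,0,0],[0.0854,0.03,0,0,0,0,0],[0.0854,0.01,0,0,0,0,0]]'
python3 -m jog '[[0.0854,0.002,0,0,0,0,0],[0.0854,0,0,0,0,0,0]]'
python3 - <<'E'
from h import *
grab("wrist","w3"); togo([.6435,-.2343,.171],71.5)
E
```

```text
time_s: 2.8
position: [0.6422, -0.2296, 0.1697]
tool_rot: [0.114, 0.7, -0.112, 0.696]
ft_force: [-0.6, 0.4, -1.3]
opening: 0.995
time_s: 2.97
position: [0.6443, -0.2315, 0.1724]
tool_rot: [0.113, 0.698, -0.113, 0.698]
ft_force: [0.5, -0.0, 0.1]
opening: 0.996
shift mm in current axes [ 2.482  -2.582  -0.4896] in final axes [ 2.4832 -2.582  -0.4833] rotvec deg [ 0.0425  0.1019 -0.0083] q7 1.6620578811194022
```

View pics/w3.png

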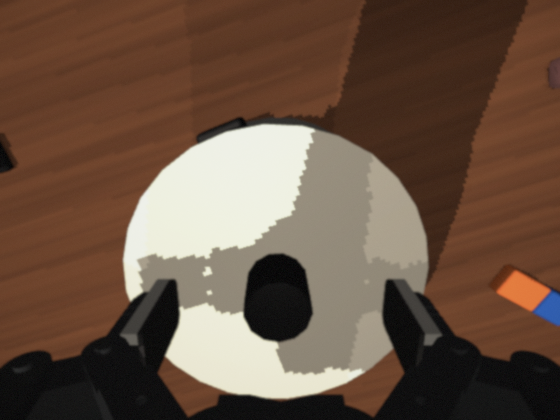

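The knob sits at (278,297), about 2.5 mm off the jaw centre line. I'll correct that and grip.

```bash
python3 -m jog '[[0.0854,0.001,-0.0025,0,0,0,0],[0.0854,0,0,0,0,0,0],[0.02,0,0,0,0,0,0],[0.02,0,0,0,0,0,0],[0.02,0,0,0,0,0,0]]'
python3 -m jog '[[0.02,0,0,0,0,0,0],[0.02,0,0,0,0,0,0],[0.02,0,0,0,0,0,0]]'
```

```text
time_s: 3.43
position: [0.6434, -0.2348, 0.1714]
tool_rot: [0.114, 0.698, -0.114, 0.698]
ft_force: [0.3, -0.6, -0.2]
opening: 0.605
time_s: 3.68
position: [0.6436, -0.2338, 0.1711]
tool_rot: [0.114, 0.698, -0.113, 0.698]
ft_force: [0.3, 3.9, 2.7]
opening: 0.309
```

```bash
python3 -m jog '[[0.0,0,0,0,0,0,0],[0.0,0,0,0,0,0,0],[0.0,0,0,0,0,0,0]]'
python3 -m jog '[[0.0,-0.01,0,0,0,0,0],[0.0,-0.02,0,0,0,0,0],[0.0,-0.02,0,0,0,0,0],[0.0,0,0,0,0,0,0]]'
python3 - <<'E'
from h import *
grab("wrist","w4");grab("side","s4")
E
```

```text
time_s: 3.93
position: [0.6437, -0.2339, 0.171]
tool_rot: [0.114, 0.698, -0.113, 0.698]
ft_force: [1.1, 4.2, 1.9]
opening: 0.305
time_s: 4.27
position: [0.6443, -0.2368, 0.2254]
tool_rot: [0.113, 0.696, -0.115, 0.7]
ft_force: [0.8, -0.4, -0.8]
opening: 0.309
```

View pics/w4.png

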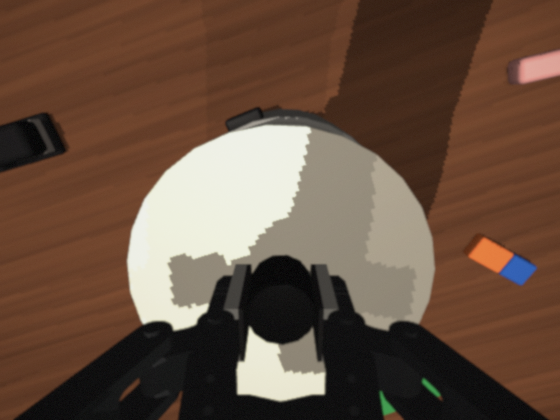

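View pics/s4.png

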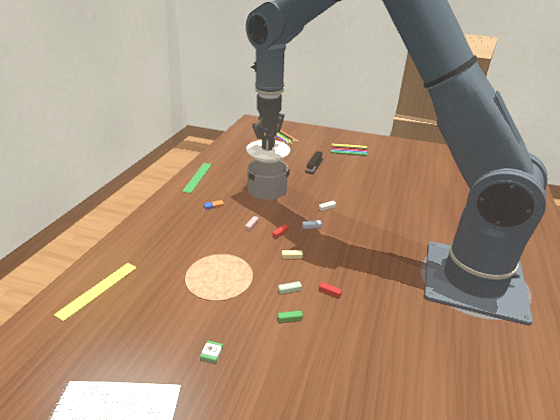

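Lid is held and clear of the tub. Carrying it to the mat.

```bash
python3 -m jog '[[0,-0.02,0.008,-0.004,0,0,0],[0,0,0.02,-0.008,0,0,0],[0,0,0.028,-0.012,0,0,0],[0,0,0.028,-0.012,0,0,0],[0,0,0.028,-0.012,0,0,0]]'
python3 -m jog '[[0,0,0.028,-0.012,0,0,0],[0,0,0.028,-0.012,0,0,0],[0,0,0.028,-0.012,0,0,0],[0,0,0.028,-0.012,0,0,0],[0,0,0.028,-0.012,0,0,0]]'
python3 -m jog '[[0,0,0.028,-0.012,0,0,0],[0,0,0.028,-0.012,0,0,0],[0,0,0.028,-0.012,0,0,0],[0,0,0.028,-0.012,0,0,0],[0,0,0.028,-0.012,0,0,0]]'
python3 -m jog '[[0,0,0.018,-0.007,0,0,0],[0,0,0.008,-0.003,0,0,0],[0,0,0,0,0,0,0],[0,0,0,0,0,0,0]]'
python3 - <<'E'
from h import *
f=grab("wrist","w5"); t=grab("top","t5");s=grab("side","s5")
togo([.6085,.2155,.245],71.5)
im=t["img"].astype(int);m=(im[:,:,0]-im[:,:,2]>50)&(im[:,:,0]>150);m[:150]=0;m[250:]=0;m[:,:150]=0;m[:,260:]=0
for b in blobs(t,m,z=.004): print(b)
E
```

```text
time_s: 4.78
position: [0.6323, -0.1126, 0.2398]
tool_rot: [0.114, 0.699, -0.114, 0.697]
ft_force: [1.6, 0.0, -1.1]
opening: 0.305
time_s: 5.2
position: [0.6199, 0.0394, 0.2399]
tool_rot: [0.113, 0.698, -0.114, 0.697]
ft_force: [0.5, 0.2, -1.5]
opening: 0.308
time_s: 5.62
position: [0.6076, 0.1912, 0.2399]
tool_rot: [0.113, 0.698, -0.114, 0.697]
ft_force: [0.9, 0.1, -1.2]
opening: 0.309
time_s: 5.95
position: [0.6071, 0.2168, 0.2403]
tool_rot: [0.113, 0.698, -0.114, 0.698]
ft_force: [0.3, -1.4, -1.1]
opening: 0.312
shift mm in current axes [-4.155   0.1186  1.0461] in final axes [-4.1552  0.121   1.0447] rotvec deg [-0.1599  0.0235  0.0731] q7 0.9663208284522314
{'px': array([197.    , 150.8605]), 'n': np.int32(43), 'c': array([0.7642, 0.2382]), 'm': array([0.7647, 0.2428]), 'L': 65.90030670166016, 'W': 6.340404987335205, 'ang': 89.00496673583984, 'col': array([153.8605,  89.3023,  56.6977])}
{'px': array([221.0815, 205.8229]), 'n': np.int32(638), 'c': array([0.6132, 0.1797]), 'm': array([0.5912, 0.1687]), 'L': 181.1352081298828, 'W': 96.46910858154297, 'ang': -0.32836151123046875, 'col': array([233.384 , 183.8495, 126.9044])}
{'px': array([248.8611, 173.5833]), 'n': np.int32(36), 'c': array([0.6908, 0.0809]), 'm': array([0.6905, 0.0814]), 'L': 62.28532028198242, 'W': 3.143817901611328, 'ang': 89.14823913574219, 'col': array([154.6667,  89.5556,  56.5278])}
{'px': array([249.8857, 243.9429]), 'n': np.int32(35), 'c': array([0.4688, 0.0814]), 'm': array([0.4717, 0.0808]), 'L': 37.311702728271484, 'W': 20.695640563964844, 'ang': 25.81879234313965, 'col': array([212.8857, 192.4857, 135.    ])}
```

View pics/w5.png

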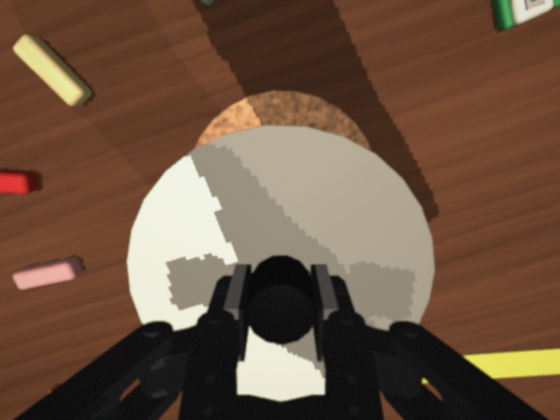

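View pics/s5.png

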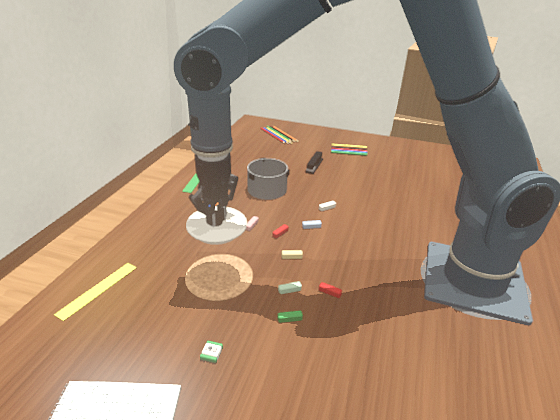

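```bash
python3 -m jog '[[0,0.03,0,0.001,0,0,0],[0,0.04,0,0,0,0,0],[0,0.035,0,0,0,0,0],[0,0.02,0,0,0,0,0],[0,0,0,0,0,0,0]]'
python3 -m jog '[[0,0.005,0,0,0,0,0],[0,0.002,0,0,0,0,0],[0,0,0,0,0,0,0],[0,0,0,0,0,0,0]]'
python3 -c "
from h import *
grab('side','s6')"
```

```text
time_s: 6.52
position: [0.6059, 0.2155, 0.1114]
tool_rot: [0.113, 0.7, -0.116, 0.696]
ft_force: [-1.3, 0.0, -1.8]
opening: 0.307
time_s: 6.85
position: [0.6088, 0.2179, 0.1105]
tool_rot: [0.114, 0.697, -0.113, 0.699]
ft_force: [-0.1, 0.2, -1.4]
opening: 0.308
```

View pics/s6.png

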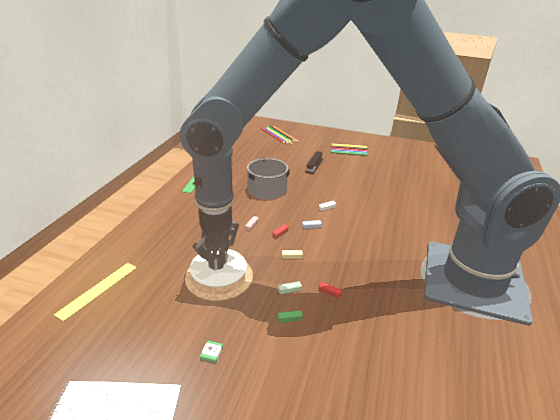

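```bash
python3 -m jog '[[0,0.005,-0.002,0,0,0,0],[0,0,0,0,0,0,0],[0,0,0,0,0,0,0]]'
python3 -m jog '[[0,0.002,0,0,0,0,0],[0,0,0,0,0,0,0],[0,0,0,0,0,0,0]]'
python3 -m jog '[[0,0.001,0,0,0,0,0],[0,0,0,0,0,0,0],[0,0,0,0,0,0,0]]'
```

```text
time_s: 7.15
position: [0.6072, 0.2158, 0.1039]
tool_rot: [0.114, 0.698, -0.114, 0.698]
ft_force: [0.2, -0.1, -1.5]
opening: 0.309
time_s: 7.4
position: [0.6074, 0.2161, 0.1019]
tool_rot: [0.114, 0.698, -0.114, 0.698]
ft_force: [-0.6, 0.3, -0.2]
opening: 0.306
time_s: 7.65
position: [0.6077, 0.216, 0.1013]
tool_rot: [0.114, 0.698, -0.114, 0.698]
ft_force: [-0.4, 0.2, 1.5]
opening: 0.315
```

```bash
python3 -m jog '[[0.0854,0,0,0,0,0,0],[0.0854,0,0,0,0,0,0],[0.0854,0,0,0,0,0,0],[0.0854,0,0,0,0,0,0],[0.0854,0,0,0,0,0,0]]'
python3 -m jog '[[0.0854,0,0,0,0,0,0],[0.0854,-0.03,0,0,0,0,0],[0.0854,-0.04,0,0,0,0,0],[0.0854,-0.04,0,0,0,0,0],[0.0854,-0.04,0,0,0,0,0]]'
python3 -m jog '[[0.0854,-0.02,0,0,0,0,0],[0.0854,0,0,0,0,0,0],[0.0854,0,0,0,0,0,0]]'
python3 - <<'E'
from h import *
f=grab("wrist","w7")
print(fitlid(f,dbg="w7f"),fitlid(f,z0=.0255))
t=grab("top","t7")
im=t["img"].astype(int);m=(im.min(2)>130);m[:150]=0;m[310:]=0;m[:,:150]=0;m[:,390:]=0
for b in blobs(t,m): print(b["px"],b["c"],b["ang"],b["L"],b["W"])
E
```

```text
time_s: 8.07
position: [0.6073, 0.216, 0.1008]
tool_rot: [0.114, 0.698, -0.114, 0.698]
ft_force: [0.7, -0.3, 0.0]
opening: 0.985
time_s: 8.48
position: [0.607, 0.2158, 0.2524]
tool_rot: [0.113, 0.698, -0.114, 0.698]
ft_force: [0.9, 0.3, 1.0]
opening: 1.0
time_s: 8.73
position: [0.6077, 0.2161, 0.2722]
tool_rot: [0.114, 0.697, -0.113, 0.699]
ft_force: [-0.3, 0.7, -1.0]
opening: 1.001
(array([ 0.6087,  0.2148,  0.0228, -0.0125, -0.0053]), np.float64(0.31633762388068937)) (array([ 0.609 ,  0.2149,  0.0231,  0.0091, -0.0017]), np.float64(0.3634761691026369))
[351.2932 184.9483] [ 0.6534 -0.2454] 89.21188354492188 134.1179656982422 133.89254760742188
[161.9389 170.7405] [0.7021 0.3515] -74.65283107757568 78.2828369140625 18.5605411529541
[214.4899 200.5467] [0.6065 0.1852] -1.968414306640625 163.75733947753906 104.32810974121094
[281.3579 197.4632] [ 0.6128 -0.0188] 89.17776489257812 52.291690826416016 15.44517707824707
[251.     248.2062] [0.4585 0.077 ] 22.44825553894043 53.38418197631836 16.838348388671875
[301.2393 251.6325] [ 0.4458 -0.0768] 25.644330978393555 56.02278518676758 19.173078536987305
[339.0522 257.3652] [ 0.4263 -0.1925] 47.9058723449707 55.09225845336914 19.064979553222656
[212.1538 260.3718] [0.4257 0.1983] 36.32118225097656 53.2198600769043 15.861115455627441
```

View pics/w7f.png

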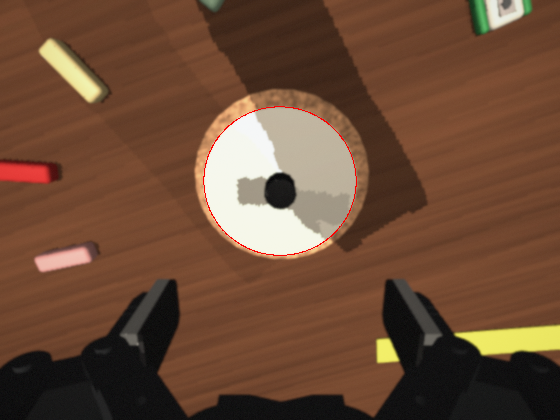

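View pics/t7.png

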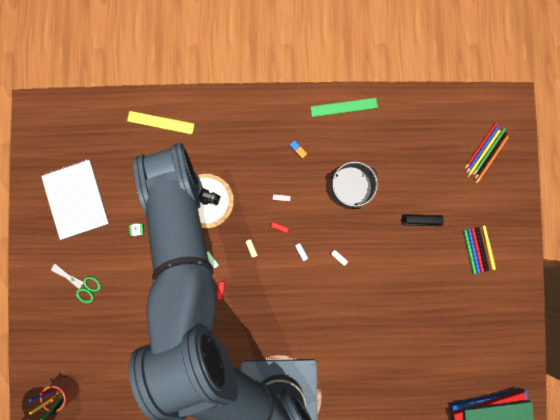

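Lid sits centred on the mat, at (280,181) against the mat centre (281,174). Next is the mint chalk.

```bash
python3 -m jog '[[0.0854,0,-0.0148,-0.0334,0,0,0],[0.0854,0,-0.0148,-0.0334,0,0,0],[0.0854,0,-0.0148,-0.0334,0,0,0],[0.0854,0,-0.0148,-0.0334,0,0,0],[0.0854,0,-0.0148,-0.0334,0,0,0]]'
python3 -m jog '[[0.0854,0,0,0,7.1,0,0],[0.0854,0,0,0,7.1,0,0],[0.0854,0,0,0,7.1,0,0],[0.0854,0,0,0,7.1,0,0],[0.0854,0,0,0,7.1,0,0]]'
python3 -m jog '[[0.0854,0,0,0,7.1,0,0],[0.0854,0,0,0,7.1,0,0],[0.0854,0,0,0,7.1,0,0],[0.0854,0,0,0,7.1,0,0],[0.0854,0,0,0,7.1,0,0]]'
python3 -m jog '[[0.0854,0,0,0,7.1,0,0],[0.0854,0,0,0,7.1,0,0],[0.0854,0,0,0,7.1,0,0],[0.0854,0,0,0,7.1,0,0],[0.0854,0,0,0,7.1,0,0]]'
python3 -m jog '[[0.05,0,0,0,7.1,0,0],[0.05,0,0,0,7.1,0,0],[0.05,0,0,0,7,0,0],[0.05,0,0,0,0,0,0],[0.05,0,0,0,0,0,0]]'
cat >> h.py <<'E'
def chalkw(f,exp,save=None,ztcp=.076,pr=True,rad=0.06):
    """find pale chalk near expected xy in wrist/top image by footprint fit: box 56x18x18 silhouette"""
    im=f["img"].astype(int); mx=im.max(2);mn=im.min(2)
    m=(mn>75)&((mx-mn)<0.42*mx)
    # window
    yy,xx=np.mgrid[:im.shape[0],:im.shape[1]]
    W=unproj(f,np.stack([xx.ravel(),yy.ravel()],1),.009)[:,:2]
    m&=(np.linalg.norm(W-np.asarray(exp),axis=1)<rad).reshape(m.shape)
    m=cv2.morphologyEx(m.astype(np.uint8),cv2.MORPH_OPEN,np.ones((3,3)))
    n,l,st,ce=cv2.connectedComponentsWithStats(m)
    if n<2: print("none");return
    i=1+np.argmax(st[1:,4]); M=(l==i).astype(np.uint8)
    b=blobs(f,M,5,.014)[0]
    print("blob",b["px"],b["c"],b["ang"],b["L"],b["W"],b["n"])
    c=np.array([[sx,sy,sz] for sx in(-.027,.027) for sy in(-.008,.008) for sz in(.001,.018)])
    def poly(v):
        Rz=R.from_euler("z",v[2]).as_matrix(); return cv2.convexHull(proj(f,c@Rz.T+[v[0],v[1],0]).astype(np.float32))[:,0]
    cont=cv2.convexHull(max(cv2.findContours(M,cv2.RETR_EXTERNAL,cv2.CHAIN_APPROX_NONE)[0],key=len))[:,0].astype(float)
    q=np.vstack([cont,cont[:1]]); e=np.concatenate([np.linspace(q[i],q[i+1],max(2,int(np.linalg.norm(q[i+1]-q[i]))),endpoint=False) for i in range(len(cont))])
    def res(v):
        h=poly(v).reshape(-1,1,2); return np.array([cv2.pointPolygonTest(h,(float(a),float(bb)),True) for a,bb in e])
    s=least_squares(res,[*b["c"],np.radians(b["ang"])],loss="soft_l1",diff_step=1e-3,x_scale=[.01,.01,.1])
    v=s.x; a=np.degrees(v[2])
    print("fit",v[:2],a,"rms",np.sqrt((res(v)**2).mean()))
    if pr: togo([v[0],v[1],ztcp],a+90)
    if save:
        g=f["img"][:,:,::-1].copy(); cv2.polylines(g,[poly(v).round().astype(np.int32)],True,(0,0,255),1); cv2.imwrite(f"pics/{save}.png",g)
    return v
E
python3 - <<'E'
from h import *
f=grab("wrist","w8"); chalkw(f,[.426,.199],"w8f")
E
```

```text
time_s: 9.25
position: [0.4231, 0.1981, 0.2693]
tool_rot: [0.113, 0.699, -0.114, 0.697]
ft_force: [0.3, 0.7, 0.4]
opening: 1.003
time_s: 9.67
position: [0.4248, 0.1985, 0.2696]
tool_rot: [0.322, 0.629, -0.324, 0.629]
ft_force: [0.5, -0.6, -0.2]
opening: 1.002
time_s: 10.08
position: [0.4248, 0.1985, 0.2696]
tool_rot: [0.498, 0.501, -0.5, 0.501]
ft_force: [0.6, -0.1, 0.2]
opening: 1.0
time_s: 10.5
position: [0.4249, 0.1985, 0.2697]
tool_rot: [-0.627, -0.324, 0.629, -0.325]
ft_force: [-0.8, -0.4, -0.1]
opening: 1.0
time_s: 10.92
position: [0.425, 0.1987, 0.2699]
tool_rot: [-0.675, -0.206, 0.677, -0.207]
ft_force: [-0.4, 1.3, -0.2]
opening: 0.59
blob [279.2374 179.0261] [0.4272 0.2006] 33.98332214355469 54.74479293823242 18.227087020874023 1074
fit [0.4267 0.2004] 34.78045956822903 rms 0.9469429393483748
shift mm in current axes [194.1148  -0.6231  -2.5705] in final axes [194.1196  -0.4528  -2.2187] rotvec deg [-0.7167  0.1058 -0.0414] q7 -1.023903426285079
```

View pics/w8f.png

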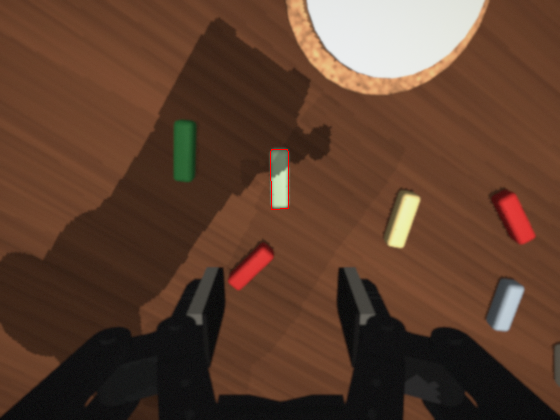

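```bash
python3 -m jog '[[0.05,0.035,-0.0005,-0.0024,-0.7,0,0],[0.05,0.04,0,0,0,0,0],[0.05,0.04,0,0,0,0,0],[0.05,0.04,0,0,0,0,0],[0.05,0.02,0,0,0,0,0]]'
python3 -m jog '[[0.05,0.012,0,0,0,0,0],[0.05,0.006,0,0,0,0,0],[0.05,0,0,0,0,0,0]]'
python3 - <<'E'
from h import *
grab("wrist","w9"); togo([.4267,.2004,.076],124.8)
E
```

```text
time_s: 11.38
position: [0.4257, 0.1999, 0.0923]
tool_rot: [-0.673, -0.211, 0.676, -0.211]
ft_force: [-0.3, -0.6, 0.6]
opening: 0.586
time_s: 11.63
position: [0.4269, 0.2001, 0.0769]
tool_rot: [-0.674, -0.21, 0.676, -0.21]
ft_force: [-0.1, 0.2, 0.9]
opening: 0.585
shift mm in current axes [ 1.8001 -0.4366  0.3925] in final axes [ 1.7997 -0.4387  0.3919] rotvec deg [-0.2298  0.036   0.0179] q7 -0.6946540783544564
```

View pics/w9.png

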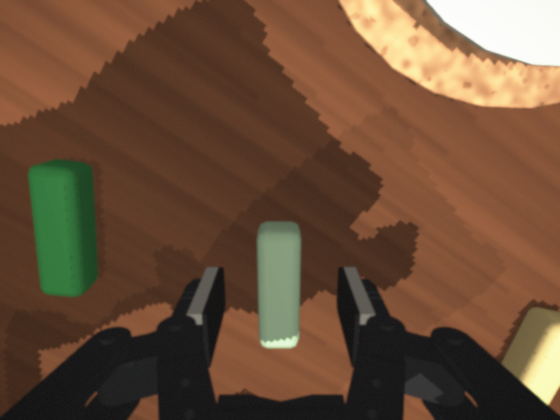

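Mint chalk is centred between the jaws, at (280,285).

```bash
python3 -m jog '[[0,0,0,0,0,0,0],[0,0,0,0,0,0,0],[0,0,0,0,0,0,0],[0,0,0,0,0,0,0],[0,0,0,0,0,0,0]]'
python3 -m jog '[[0,0,0,0,0,0,0],[0,-0.03,0,0,0,0,0],[0,-0.04,0,0,0,0,0],[0,-0.04,0,0,0,0,0],[0,0,0,0,0,0,0]]'
python3 - <<'E'
from h import *
P,r,o=pose()
print(o["opening"],P)
togo([.644,-.2345,P[2]],124.8)
E
```

```text
time_s: 12.1
position: [0.4276, 0.2009, 0.079]
tool_rot: [0.676, 0.21, -0.675, 0.21]
ft_force: [-1.3, -0.6, 8.5]
opening: 0.191
time_s: 12.52
position: [0.4295, 0.2008, 0.1938]
tool_rot: [0.678, 0.21, -0.672, 0.209]
ft_force: [1.7, 0.7, 0.4]
opening: 0.188
0.18770638821272467 [0.4295 0.2008 0.1938]
shift mm in current axes [ -0.2371 480.2866  69.695 ] in final axes [  0.     479.9039  72.2838] rotvec deg [-0.3088 -0.4702 -0.0412] q7 -0.8798721440472678
```

```bash
python3 -m jog '[[0,0,0.03,0.0059,0,0,0],[0,0,0.039,0.006,0,0,0],[0,0,0.039,0.006,0,0,0],[0,0,0.039,0.006,0,0,0],[0,0,0.039,0.006,0,0,0]]'
python3 -m jog '[[0,0,0.039,0.006,0,0,0],[0,0,0.039,0.006,0,0,0],[0,0,0.039,0.006,0,0,0],[0,0,0.039,0.006,0,0,0],[0,0,0.039,0.006,0,0,0]]'
python3 -m jog '[[0,0,0.039,0.006,0,0,0],[0,0,0.032,0.006,0,0,0],[0,0,0.01,0,0,0,0],[0,0,0,0,0,0,0],[0,0,0,0,0,0,0]]'
python3 - <<'E'
from h import *
P,r,o=pose()
grab("wrist","w10"); togo([.644,-.2345,.13],124.8)
E
```

```text
time_s: 12.93
position: [0.5085, 0.029, 0.1886]
tool_rot: [0.676, 0.21, -0.675, 0.21]
ft_force: [1.1, 0.6, -0.0]
opening: 0.194
time_s: 13.35
position: [0.5943, -0.149, 0.1886]
tool_rot: [0.676, 0.21, -0.675, 0.21]
ft_force: [0.8, 0.4, -0.1]
opening: 0.192
time_s: 13.77
position: [0.6295, -0.2207, 0.1879]
tool_rot: [-0.675, -0.21, 0.675, -0.209]
ft_force: [-0.4, -0.1, -0.2]
opening: 0.188
shift mm in current axes [57.8518 20.6496 -3.5005] in final axes [57.8747 20.5972 -3.4297] rotvec deg [-0.2397 -0.0153  0.0662] q7 -0.24518527216382108
```

View pics/w10.png

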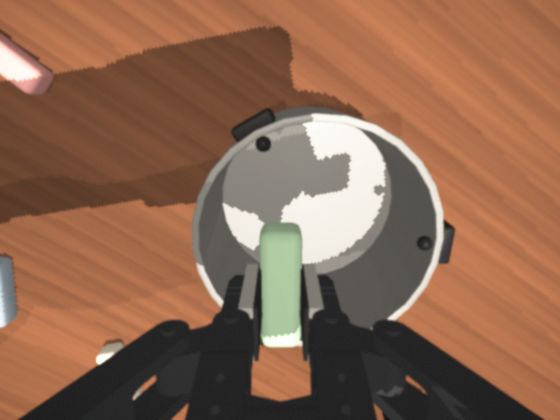

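The chalk is held over the tub, left of its centre (320,220). Lowering and releasing.

```bash
python3 -m jog '[[0,0.03,0.004,-0.003,0,0,0],[0,0.03,0,0,0,0,0],[0,0.014,0,0,0,0,0],[0,0,0,0,0,0,0],[0.036,0,0,0,0,0,0]]'
python3 -m jog '[[0.036,0,0,0,0,0,0],[0.036,0,0,0,0,0,0],[0.036,-0.03,0,0,0,0,0],[0.036,-0.04,0,0,0,0,0],[0.036,-0.03,0,0,0,0,0]]'
python3 - <<'E'
from h import *
grab("wrist","w11"); t=grab("top","t11")
im=t["img"].astype(int);m=(im.min(2)>130);m[:150]=0;m[310:]=0;m[:,:150]=0;m[:,390:]=0
for b in blobs(t,m): print(b["px"],b["c"],b["ang"],b["L"],b["W"])
togo([.459,.076,.2],112)
E
```

```text
time_s: 14.23
position: [0.6342, -0.2214, 0.1141]
tool_rot: [-0.675, -0.21, 0.676, -0.21]
ft_force: [0.7, -0.3, 0.1]
opening: 0.321
time_s: 14.65
position: [0.6346, -0.2231, 0.2175]
tool_rot: [0.676, 0.209, -0.675, 0.21]
ft_force: [1.8, -0.7, -1.0]
opening: 0.423
[384.7258 153.8548] [ 0.7448 -0.3438] 52.114322662353516 41.66082763671875 16.556949615478516
[363.7544 159.2982] [ 0.7271 -0.2761] -45.94938659667969 31.229909896850586 24.157949447631836
[344.15 170.3 ] [ 0.6941 -0.2152] 89.3536605834961 28.112207412719727 15.61230754852295
[205.9203 200.5697] [0.6073 0.2136] -0.554107666015625 163.7640838623047 160.3545684814453
[280.7391 197.3587] [ 0.6132 -0.0161] 83.96076202392578 52.33760452270508 17.060558319091797
[249.3    243.9333] [0.4714 0.0822] 21.065534591674805 23.290380477905273 11.346953392028809
shift mm in current axes [  18.2656 -348.3274  -23.7549] in final axes [  21.1838 -345.0891   51.9101] rotvec deg [12.4768 -0.3913 -0.4644] q7 -0.2646768725587874
```

View pics/w11.png

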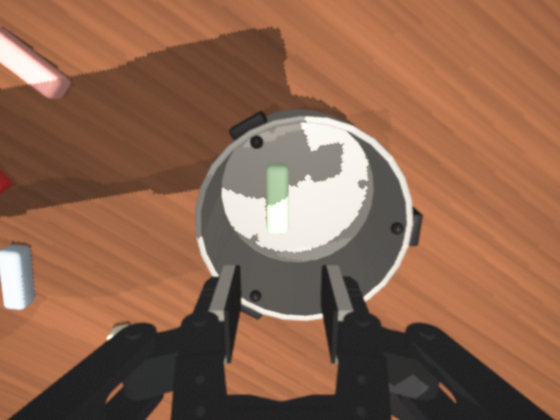

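Mint lies flat on the tub's left side, at (277,200). Next is yellow.

```bash
python3 -m jog '[[0.05,0,0,0,6.2,0,0],[0.05,0,-0.02,0.003,6.2,0,0],[0.05,0,-0.038,0.006,0,0,0],[0.05,0,-0.038,0.006,0,0,0],[0.05,0,-0.038,0.006,0,0,0]]'
python3 -m jog '[[0.05,0,-0.038,0.006,0,0,0],[0.05,0,-0.038,0.006,0,0,0],[0.05,0,-0.038,0.006,0,0,0],[0.05,0,-0.038,0.006,0,0,0],[0.05,0,-0.038,0.005,0,0,0]]'
python3 -m jog '[[0.05,0.01,-0.02,0.003,0,0,0],[0.05,0,0,0,0,0,0],[0.05,0,0,0,0,0,0]]'
python3 - <<'E'
from h import *
f=grab("wrist","w12"); chalkw(f,[.459,.077],"w12f",ztcp=.079)
E
```

```text
time_s: 15.17
position: [0.5617, -0.1067, 0.2145]
tool_rot: [0.694, 0.135, -0.694, 0.135]
ft_force: [0.9, 1.3, 1.2]
opening: 0.586
time_s: 15.58
position: [0.4632, 0.0588, 0.2146]
tool_rot: [0.695, 0.136, -0.694, 0.135]
ft_force: [0.1, 1.1, -0.2]
opening: 0.586
time_s: 15.83
position: [0.4537, 0.0761, 0.2043]
tool_rot: [0.694, 0.137, -0.694, 0.136]
ft_force: [-0.2, -0.8, 0.7]
opening: 0.58
blob [281.1449 194.569 ] [0.4604 0.0782] 22.26001739501953 56.80669403076172 17.215967178344727 1573
fit [0.4599 0.078 ] 22.22256071504381 rms 0.5940554543398366
shift mm in current axes [125.5747  -0.7756  -5.978 ] in final axes [125.5665  -0.7402  -6.1524] rotvec deg [-0.0769 -0.0791 -0.0125] q7 -0.8151674565345254
```

View pics/w12f.png

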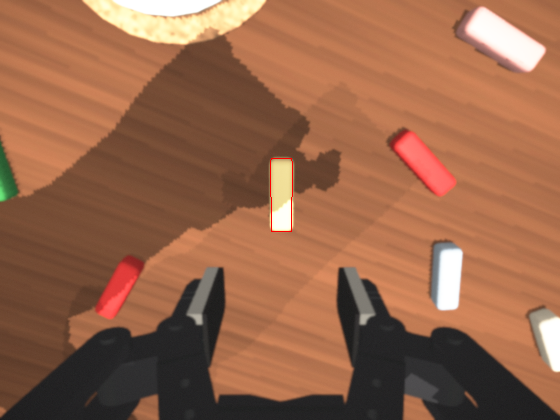

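```bash
python3 -m jog '[[0.05,0.03,-0.0008,-0.006,0,0,0],[0.05,0.035,0,0,0,0,0],[0.05,0.035,0,0,0,0,0],[0.05,0.02,0,0,0,0,0],[0.05,0.006,0,0,0,0,0]]'
python3 -m jog '[[0.05,0,0,0,0,0,0],[0.05,0,0,0,0,0,0]]'
python3 - <<'E'
from h import *
grab("wrist","w13"); togo([.4599,.078,.079],112.2)
E
```

```text
time_s: 16.3
position: [0.4594, 0.0763, 0.0758]
tool_rot: [-0.693, -0.134, 0.695, -0.135]
ft_force: [-0.9, -0.8, 0.9]
opening: 0.582
time_s: 16.47
position: [0.4603, 0.077, 0.0788]
tool_rot: [0.695, 0.135, -0.694, 0.135]
ft_force: [-0.4, -0.2, -0.5]
opening: 0.588
shift mm in current axes [ 0.1296 -0.7931  0.1797] in final axes [ 0.1304 -0.7935  0.1771] rotvec deg [-0.1706 -0.1111 -0.0326] q7 -0.5892815542225451
```

View pics/w13.png

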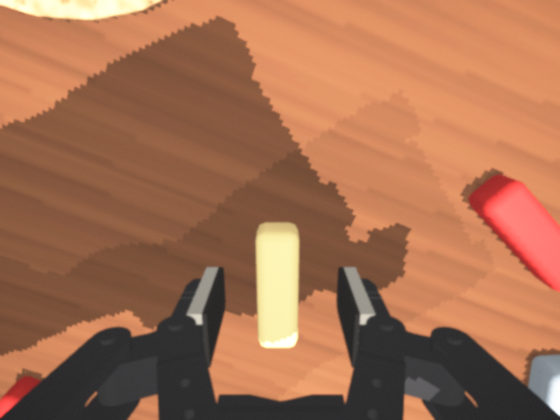

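Yellow is centred, at (278,285).

```bash
python3 -m jog '[[0,0,0,0,0,0,0],[0,0,0,0,0,0,0],[0,0,0,0,0,0,0],[0,0,0,0,0,0,0],[0,0,0,0,0,0,0]]'
python3 -m jog '[[0,0,0,0,0,0,0],[0,-0.03,0,0,0,0,0],[0,-0.04,0,0,0,0,0],[0,-0.04,0,0,0,0,0],[0,0,0.02,-0.003,0,0,0]]'
python3 -m jog '[[0,0,0.038,-0.006,0,0,0],[0,0,0.038,-0.006,0,0,0],[0,0,0.038,-0.006,0,0,0],[0,0,0.038,-0.006,0,0,0],[0,0,0.038,-0.006,0,0,0]]'
python3 -m jog '[[0,0,0.038,-0.006,0,0,0],[0,0,0.038,-0.006,0,0,0],[0,0,0.038,-0.006,0,0,0],[0,0,0.038,-0.005,0,0,0],[0,0,0.013,0,0,0,0]]'
python3 -m jog '[[0,0,0,0,0,0,0]]'
python3 - <<'E'
from h import *
grab("wrist","w14"); togo([.654,-.249,.115],112.2)
E
```

```text
time_s: 16.93
position: [0.4598, 0.0783, 0.079]
tool_rot: [0.695, 0.136, -0.693, 0.135]
ft_force: [-1.5, 0.3, 11.9]
opening: 0.19
time_s: 17.35
position: [0.47, 0.0649, 0.1931]
tool_rot: [0.695, 0.139, -0.692, 0.137]
ft_force: [1.2, 0.6, -0.9]
opening: 0.189
time_s: 17.77
position: [0.5696, -0.1054, 0.1885]
tool_rot: [0.694, 0.136, -0.694, 0.136]
ft_force: [1.0, 0.7, 0.1]
opening: 0.189
time_s: 18.18
position: [0.6534, -0.2536, 0.1886]
tool_rot: [0.694, 0.133, -0.694, 0.136]
ft_force: [-1.3, 0.5, 0.4]
opening: 0.193
time_s: 18.27
position: [0.6523, -0.2529, 0.1882]
tool_rot: [-0.694, -0.133, 0.694, -0.135]
ft_force: [-0.4, 0.5, -1.3]
opening: 0.191
shift mm in current axes [73.0001 -0.5333 -2.4311] in final axes [73.0025 -0.4414 -2.3784] rotvec deg [-0.2291  0.0429 -0.0645] q7 -0.4120100953059239
```

View pics/w14.png

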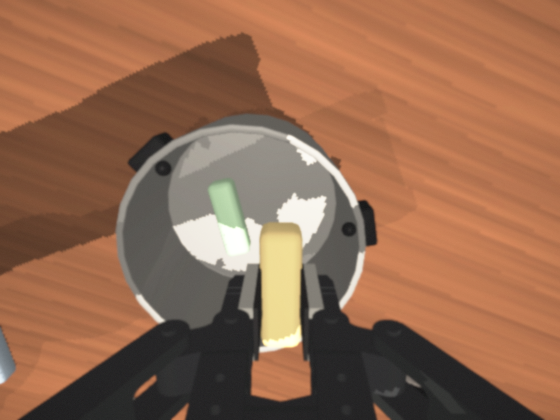

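```bash
python3 -m jog '[[0,0.03,0,-0.002,0,0,0],[0,0.03,0,0,0,0,0],[0,0.01,0,0,0,0,0],[0,0,0,0,0,0,0],[0.036,0,0,0,0,0,0]]'
python3 -m jog '[[0.036,0,0,0,0,0,0],[0.036,0,0,0,0,0,0],[0.036,-0.03,0,0,0,0,0],[0.036,-0.04,0,0,0,0,0],[0.036,-0.03,0,0,0,0,0]]'
python3 - <<'E'
from h import *
grab("wrist","w15"); t=grab("top","t15")
P,_,_=pose(); togo([.446,-.077,.205],118)
E
```

```text
time_s: 18.73
position: [0.6542, -0.2467, 0.1185]
tool_rot: [-0.694, -0.136, 0.694, -0.136]
ft_force: [0.4, -0.4, 0.1]
opening: 0.32
time_s: 19.15
position: [0.6544, -0.2482, 0.2216]
tool_rot: [0.695, 0.135, -0.693, 0.136]
ft_force: [1.6, -0.9, 1.1]
opening: 0.419
shift mm in current axes [  17.5732 -239.1247  129.8224] in final axes [  20.3968 -251.0708  104.3588] rotvec deg [-5.9164 -0.3977 -0.4695] q7 -0.4337488499788307
```

View pics/w15.png

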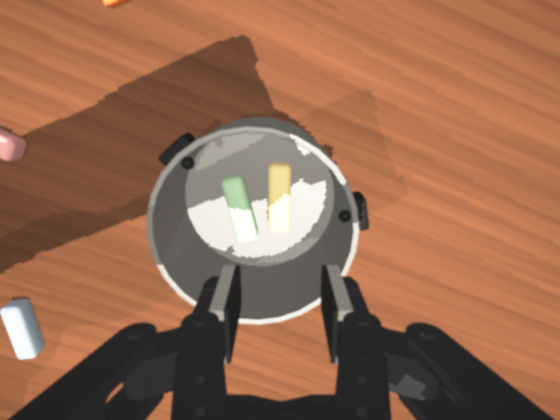

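View pics/t15.png

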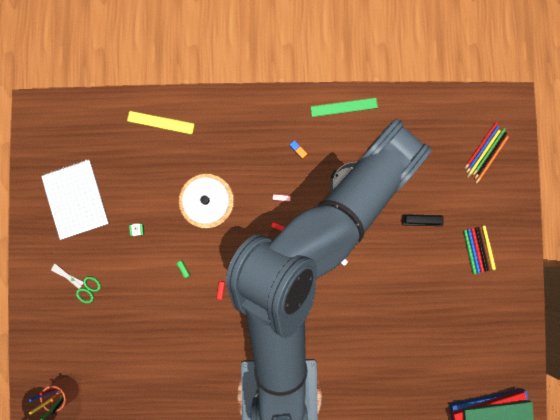

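Two chalks lie flat in the tub. Next is blue.

```bash
python3 -m jog '[[0.05,0,0,0,-6,0,0],[0.05,0,-0.02,0.008,0,0,0],[0.05,0,-0.036,0.015,0,0,0],[0.05,0,-0.036,0.015,0,0,0],[0.05,0,-0.036,0.015,0,0,0]]'
python3 -m jog '[[0.05,0,-0.036,0.015,0,0,0],[0.05,0,-0.036,0.015,0,0,0],[0.05,0.01,-0.032,0.015,0,0,0],[0.05,0,-0.019,0.006,0,0,0],[0.05,0,0,0,0,0,0]]'
python3 -m jog '[[0.05,0,0,0,0,0,0]]'
python3 - <<'E'
from h import *
f=grab("wrist","w16"); chalkw(f,[.446,-.077],"w16f",ztcp=.083)
E
```

```text
time_s: 19.67
position: [0.5456, -0.159, 0.2182]
tool_rot: [0.686, 0.171, -0.686, 0.172]
ft_force: [0.9, 1.5, 0.6]
opening: 0.585
time_s: 20.08
position: [0.4406, -0.0722, 0.2079]
tool_rot: [-0.685, -0.174, 0.686, -0.171]
ft_force: [0.7, -0.2, 0.2]
opening: 0.585
time_s: 20.17
position: [0.4441, -0.0745, 0.2086]
tool_rot: [0.686, 0.172, -0.685, 0.172]
ft_force: [0.5, -1.1, 1.0]
opening: 0.581
blob [282.9771 198.2269] [ 0.4472 -0.0756] 27.676061630249023 59.11591720581055 19.084388732910156 1794
fit [ 0.4468 -0.0756] 27.14352200312759 rms 1.4408795370457046
shift mm in current axes [125.6442   1.0301  -1.1626] in final axes [125.6406   1.139   -1.427 ] rotvec deg [ 1.0001 -0.1119 -0.06  ] q7 -0.4443795474971413
```

View pics/w16f.png

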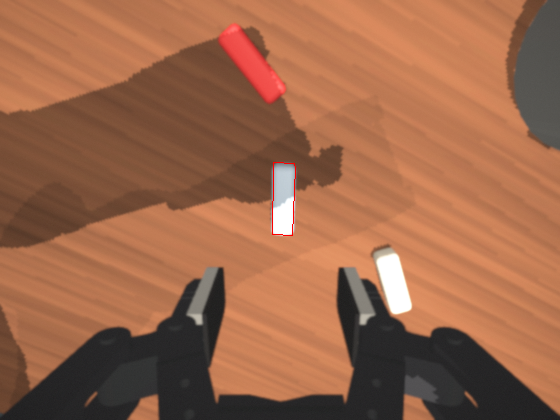

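```bash
python3 -m jog '[[0.05,0.03,0.001,-0.0014,1,0,0],[0.05,0.035,0,0,0,0,0],[0.05,0.035,0,0,0,0,0],[0.05,0.02,0,0,0,0,0],[0.05,0.005,0,0,0,0,0]]'
python3 -m jog '[[0.05,0,0,0,0,0,0],[0.05,0,0,0,0,0,0]]'
python3 - <<'E'
from h import *
grab("wrist","w17"); togo([.4468,-.0756,.083],117.1)
E
```

```text
time_s: 20.63
position: [0.446, -0.0764, 0.0803]
tool_rot: [-0.687, -0.165, 0.688, -0.165]
ft_force: [-0.2, 0.5, 0.0]
opening: 0.589
time_s: 20.8
position: [0.4468, -0.0763, 0.0836]
tool_rot: [0.688, 0.165, -0.687, 0.165]
ft_force: [-0.7, 0.4, 0.2]
opening: 0.581
shift mm in current axes [ 0.9537 -0.4763 -0.1668] in final axes [ 0.954  -0.475  -0.1687] rotvec deg [-0.0426 -0.0884 -0.0732] q7 -0.22668580371090805
```

View pics/w17.png

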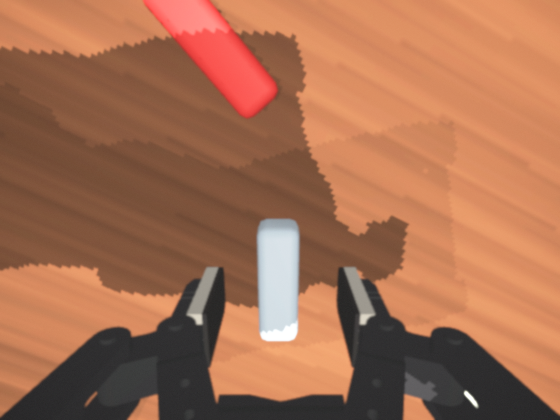

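Blue is centred, at (278,280).

```bash
python3 -m jog '[[0,0,0,0,0,0,0],[0,0,0,0,0,0,0],[0,0,0,0,0,0,0],[0,0,0,0,0,0,0],[0,0,0,0,0,0,0]]'
python3 -m jog '[[0,0,0,0,0,0,0],[0,-0.03,0,0,0,0,0],[0,-0.04,0,0,0,0,0],[0,-0.04,0,0,0,0,0],[0,0,0.02,-0.009,0,0,0]]'
python3 -m jog '[[0,0,0.033,-0.015,0,0,0],[0,0,0.033,-0.015,0,0,0],[0,0,0.033,-0.015,0,0,0],[0,0,0.033,-0.015,0,0,0],[0,0,0.033,-0.015,0,0,0]]'
python3 -m jog '[[0,0,0.033,-0.015,0,0,0],[0,0,0.012,-0.004,0,0,0],[0,0,0,0,0,0,0],[0,0,0,0,0,0,0]]'
python3 - <<'E'
from h import *
grab("wrist","w18"); togo([.644,-.2345,.13],117.1)
E
```

```text
time_s: 21.27
position: [0.4465, -0.0753, 0.084]
tool_rot: [0.688, 0.166, -0.687, 0.166]
ft_force: [-1.9, 1.0, 11.9]
opening: 0.184
time_s: 21.68
position: [0.4626, -0.0866, 0.1985]
tool_rot: [0.689, 0.167, -0.685, 0.167]
ft_force: [0.6, 0.2, -1.3]
opening: 0.186
time_s: 22.1
position: [0.6062, -0.2024, 0.1935]
tool_rot: [0.687, 0.166, -0.687, 0.166]
ft_force: [0.6, 1.2, 0.0]
opening: 0.187
time_s: 22.43
position: [0.642, -0.2334, 0.1928]
tool_rot: [-0.687, -0.166, 0.688, -0.165]
ft_force: [-0.5, -0.3, -0.5]
opening: 0.187
shift mm in current axes [62.8272  2.8936 -1.258 ] in final axes [62.8307  2.8319 -1.2237] rotvec deg [0.0014 0.0313 0.0562] q7 -0.3414878451579798
```

View pics/w18.png

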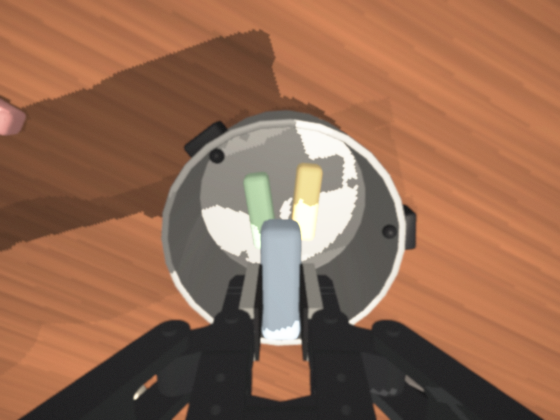

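```bash
python3 -m jog '[[0,0.03,0.003,-0.001,0,0,0],[0,0.03,0,0,0,0,0],[0,0.005,0,0,0,0,0],[0,0,0,0,0,0,0],[0.036,0,0,0,0,0,0]]'
python3 -m jog '[[0.036,0,0,0,0,0,0],[0.036,0,0,0,0,0,0],[0.036,-0.03,0,0,0,0,0],[0.036,-0.04,0,0,0,0,0],[0.036,-0.02,0,0,0,0,0]]'
python3 - <<'E'
from h import *
grab("wrist","w19"); t=grab("side","s19")
togo([.426,-.192,.205],138)
E
```

```text
time_s: 22.9
position: [0.6446, -0.235, 0.1291]
tool_rot: [0.687, 0.166, -0.687, 0.166]
ft_force: [0.8, -0.2, 0.7]
opening: 0.316
time_s: 23.32
position: [0.6454, -0.2366, 0.2231]
tool_rot: [0.689, 0.164, -0.686, 0.167]
ft_force: [-0.2, -0.4, 0.2]
opening: 0.42
shift mm in current axes [  17.0018 -140.4341  175.5774] in final axes [  18.9167 -193.7077  113.8318] rotvec deg [-20.9126  -0.2504  -0.4325] q7 -0.3576945922520461
```

View pics/w19.png

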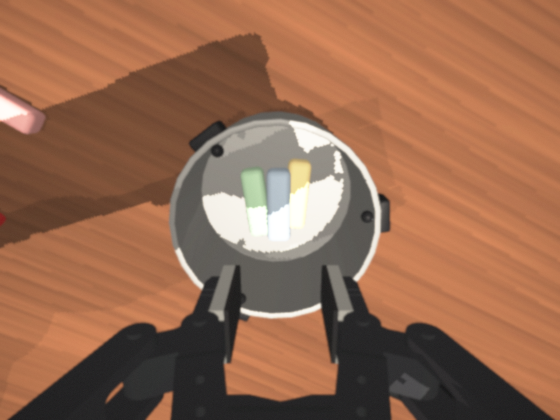

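View pics/s19.png

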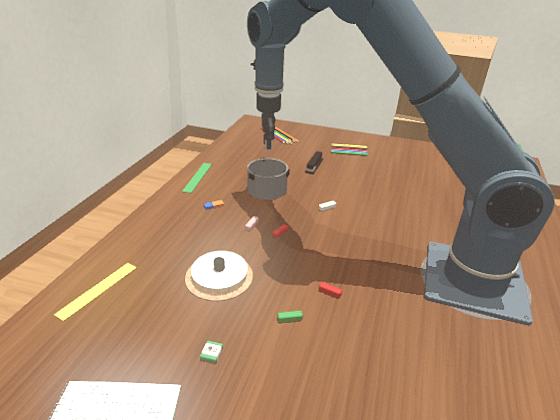

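Three lie flat side by side. Next is the lavender-white one.

```bash
python3 -m jog '[[0.05,0,0,0,-7,0,0],[0.05,0,0,0,-7,0,0],[0.05,0,0,0,-7,0,0],[0.05,0,-0.03,0.018,0,0,0],[0.05,0,-0.033,0.019,0,0,0]]'
python3 -m jog '[[0.05,0,-0.033,0.019,0,0,0],[0.05,0.01,-0.033,0.019,0,0,0],[0.05,0,-0.033,0.019,0,0,0],[0.05,0,-0.02,0.012,0,0,0],[0.05,0,-0.012,0.008,0,0,0]]'
python3 -m jog '[[0.05,0,0,0,0,0,0],[0.05,0,0,0,0,0,0]]'
python3 - <<'E'
from h import *
f=grab("wrist","w20"); chalkw(f,[.426,-.192],"w20f",ztcp=.083)
E
```

```text
time_s: 23.83
position: [0.5734, -0.221, 0.2179]
tool_rot: [0.646, 0.288, -0.645, 0.289]
ft_force: [-0.4, -0.2, -0.2]
opening: 0.585
time_s: 24.25
position: [0.4208, -0.1899, 0.2083]
tool_rot: [0.646, 0.288, -0.646, 0.287]
ft_force: [-0.3, -1.0, 0.9]
opening: 0.584
time_s: 24.42
position: [0.4243, -0.1908, 0.2086]
tool_rot: [0.646, 0.288, -0.645, 0.288]
ft_force: [0.7, 0.8, 0.0]
opening: 0.586
blob [282.9371 198.7045] [ 0.4274 -0.1914] 47.575748443603516 58.38318634033203 19.103897094726562 1780
fit [ 0.4269 -0.1915] 47.14090333659865 rms 1.4396017323764403
shift mm in current axes [125.5085   1.482   -0.5815] in final axes [125.5052   1.6828  -0.7403] rotvec deg [ 0.9836 -0.0601 -0.0969] q7 0.05998724326447787
```

View pics/w20f.png

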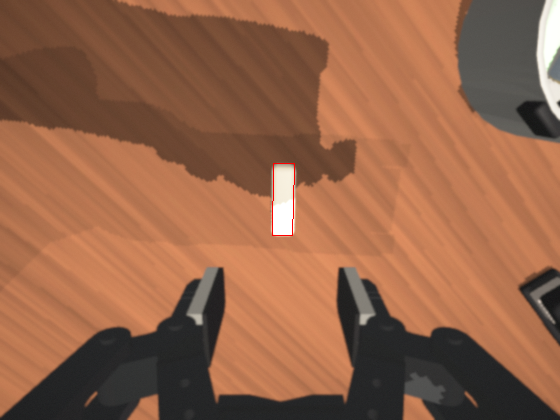

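```bash
python3 -m jog '[[0.05,0.03,0.0016,-0.0007,1,0,0],[0.05,0.035,0,0,0,0,0],[0.05,0.035,0,0,0,0,0],[0.05,0.02,0,0,0,0,0],[0.05,0.004,0,0,0,0,0]]'
python3 -m jog '[[0.05,0,0,0,0,0,0],[0.05,0,0,0,0,0,0]]'
python3 - <<'E'
from h import *
grab("wrist","w21"); togo([.4269,-.1915,.083],137.1)
E
```

```text
time_s: 24.88
position: [0.4259, -0.1911, 0.0808]
tool_rot: [-0.647, -0.283, 0.649, -0.282]
ft_force: [-0.7, -0.5, 1.1]
opening: 0.581
time_s: 25.05
position: [0.4266, -0.1918, 0.0844]
tool_rot: [0.648, 0.282, -0.648, 0.283]
ft_force: [-0.0, 0.0, 1.5]
opening: 0.582
shift mm in current axes [ 1.8828 -0.0857 -0.3056] in final axes [ 1.8828 -0.0824 -0.3067] rotvec deg [ 0.0022 -0.0334 -0.1003] q7 0.23389926987629292
```

View pics/w21.png

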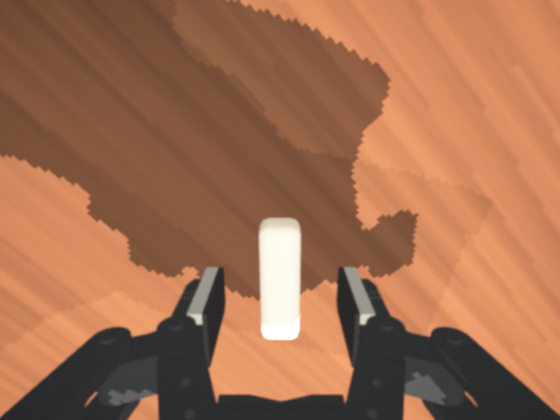

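The white chalk is centred, at (280,280).

```bash
python3 -m jog '[[0,0,0,0,0,0,0],[0,0,0,0,0,0,0],[0,0,0,0,0,0,0],[0,0,0,0,0,0,0],[0,0,0,0,0,0,0]]'
python3 -m jog '[[0,0,0,0,0,0,0],[0,-0.03,0,0,0,0,0],[0,-0.04,0,0,0,0,0],[0,-0.04,0,0,0,0,0],[0,0,0.02,-0.012,0,0,0]]'
python3 -m jog '[[0,0,0.031,-0.02,0,0,0],[0,0,0.031,-0.02,0,0,0],[0,0,0.031,-0.02,0,0,0],[0,0,0.031,-0.02,0,0,0],[0,0,0.031,-0.019,0,0,0]]'
python3 -m jog '[[0,0,0.013,-0.005,0,0,0],[0,0,0,0,0,0,0],[0,0,0,0,0,0,0]]'
python3 - <<'E'
from h import *
grab("wrist","w22"); togo([.644,-.2345,.135],137.1)
E
```

```text
time_s: 25.52
position: [0.4264, -0.1913, 0.085]
tool_rot: [0.649, 0.282, -0.648, 0.283]
ft_force: [-1.3, 0.9, 11.8]
opening: 0.183
time_s: 25.93
position: [0.4468, -0.1971, 0.2003]
tool_rot: [0.65, 0.281, -0.647, 0.283]
ft_force: [0.7, -1.0, -0.7]
opening: 0.182
time_s: 26.35
position: [0.6313, -0.2285, 0.1945]
tool_rot: [0.648, 0.283, -0.648, 0.283]
ft_force: [0.2, -0.2, -0.6]
opening: 0.184
time_s: 26.6
position: [0.6425, -0.2343, 0.1937]
tool_rot: [-0.648, -0.283, 0.648, -0.283]
ft_force: [-0.8, -0.2, -0.8]
opening: 0.181
shift mm in current axes [58.8621  1.8837 -1.3775] in final axes [58.8642  1.8455 -1.3395] rotvec deg [-0.0103  0.0367  0.0374] q7 -0.04656743568118416
```

View pics/w22.png

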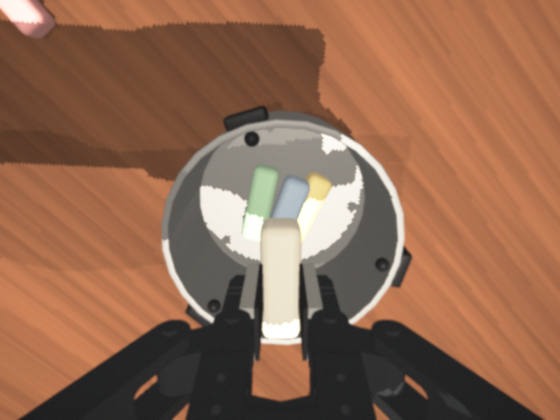

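```bash
python3 -m jog '[[0,0.03,0.002,-0.001,0,0,0],[0,0.03,0,0,0,0,0],[0,0.01,0,0,0,0,0],[0,0,0,0,0,0,0],[0.036,0,0,0,0,0,0]]'
python3 -m jog '[[0.036,0,0,0,0,0,0],[0.036,0,0,0,0,0,0],[0.036,-0.03,0,0,0,0,0],[0.036,-0.04,0,0,0,0,0],[0.036,-0.02,0,0,0,0,0]]'
python3 - <<'E'
from h import *
f=grab("wrist","w23"); t=grab("top","t23")
im=t["img"].astype(int);m=(im.min(2)>130);m[:150]=0;m[310:]=0;m[:,:240]=0;m[:,390:]=0
for b in blobs(t,m): print(b["px"],b["c"],b["ang"],b["L"],b["W"])
s=grab("side","s23"); chalkw(s,[.613,-.018],pr=False)
togo([.613,-.018,.205],180)
E
```

```text
time_s: 27.07
position: [0.6436, -0.2349, 0.1247]
tool_rot: [-0.648, -0.282, 0.648, -0.282]
ft_force: [-0.7, -0.3, -0.8]
opening: 0.312
time_s: 27.48
position: [0.645, -0.2357, 0.2179]
tool_rot: [0.649, 0.281, -0.648, 0.283]
ft_force: [0.3, -1.1, 0.1]
opening: 0.418
[369.3455 154.6545] [ 0.7409 -0.2942] -37.99125671386719 29.186355590820312 24.23210334777832
[280.989  197.4176] [ 0.6128 -0.0173] 89.17776489257812 49.22184753417969 15.44517707824707
blob [249.6425 224.8771] [ 0.6116 -0.0022] 84.10966491699219 98.42272186279297 32.63267517089844 179
fit [ 0.6151 -0.0052] 75.94294779852217 rms 1.4390622642412267
shift mm in current axes [  11.0656 -171.4875 -137.341 ] in final axes [  11.436   -32.097  -217.3291] rotvec deg [-42.898   -0.0161  -0.2268] q7 -0.05925062563876432
```

View pics/w23.png

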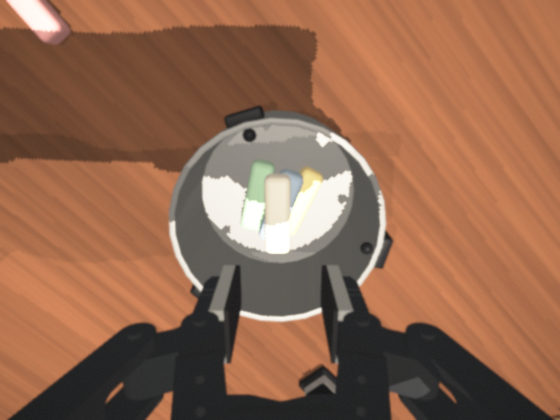

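View pics/s23.png

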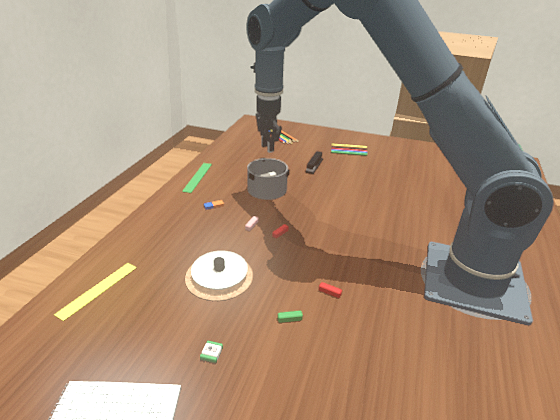

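Four are in. Next is pink.

```bash
python3 -m jog '[[0.05,0,0,0,-7.1,0,0],[0.05,0,0,0,-7.1,0,0],[0.05,0,0,0,-7.1,0,0],[0.05,0,0,0,-7.1,0,0],[0.05,0,0,0,-7.1,0,0]]'
python3 -m jog '[[0.05,0,0,0,-6.5,0,0],[0.05,0,-0.005,-0.03,0,0,0],[0.05,0,-0.005,-0.038,0,0,0],[0.05,0,-0.005,-0.038,0,0,0],[0.05,0,-0.005,-0.038,0,0,0]]'
python3 -m jog '[[0.05,0,-0.005,-0.038,0,0,0],[0.05,0.01,-0.004,-0.02,0,0,0],[0.05,0,-0.003,-0.013,0,0,0],[0.05,0,0,0,0,0,0],[0.05,0,0,0,0,0,0]]'
python3 - <<'E'
from h import *
f=grab("wrist","w24"); chalkw(f,[.613,-.018],"w24f",ztcp=.083)
E
```

```text
time_s: 28.05
position: [0.644, -0.2343, 0.2128]
tool_rot: [-0.529, -0.469, 0.53, -0.468]
ft_force: [0.5, 0.4, -0.4]
opening: 0.585
time_s: 28.47
position: [0.6257, -0.0891, 0.2128]
tool_rot: [-0.504, -0.496, 0.504, -0.495]
ft_force: [1.4, 0.6, -0.1]
opening: 0.585
time_s: 28.88
position: [0.6157, -0.0198, 0.2037]
tool_rot: [-0.503, -0.496, 0.504, -0.496]
ft_force: [0.3, -1.0, 0.3]
opening: 0.59
blob [278.6669 197.5581] [ 0.6141 -0.0165] 84.16867065429688 58.43634796142578 18.587533950805664 1738
fit [ 0.614  -0.0168] 84.15174688558673 rms 1.1912061269658536
shift mm in current axes [120.9994  -2.0285  -4.4279] in final axes [121.0053  -2.3886  -4.0733] rotvec deg [ 4.874   0.0789 -0.0008] q7 0.24836592333057314
```

View pics/w24f.png

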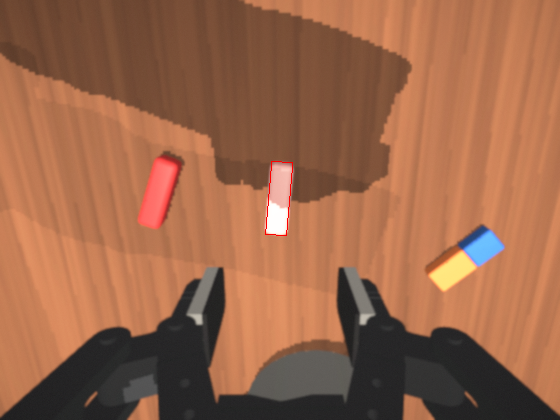

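```bash
python3 -m jog '[[0.05,0.03,-0.0022,-0.0043,4.9,0,0],[0.05,0.035,0,0,0,0,0],[0.05,0.035,0,0,0,0,0],[0.05,0.018,0,0,0,0,0],[0.05,0.003,0,0,0,0,0]]'
python3 -m jog '[[0.05,0,0,0,0,0,0],[0.05,0,0,0,0,0,0]]'
python3 - <<'E'
from h import *
grab("wrist","w25"); togo([.614,-.0168,.083],174.15)
E
```

```text
time_s: 29.35
position: [0.6122, -0.0175, 0.0795]
tool_rot: [-0.524, -0.474, 0.527, -0.472]
ft_force: [0.1, -0.7, 0.3]
opening: 0.587
time_s: 29.52
position: [0.6146, -0.0168, 0.0841]
tool_rot: [0.525, 0.473, -0.525, 0.474]
ft_force: [-0.1, 0.3, 0.8]
opening: 0.585
shift mm in current axes [ 1.543  -0.8215  0.5056] in final axes [ 1.5449 -0.8179  0.5055] rotvec deg [-0.0306  0.0152 -0.1454] q7 0.24925638022354057
```

View pics/w25.png

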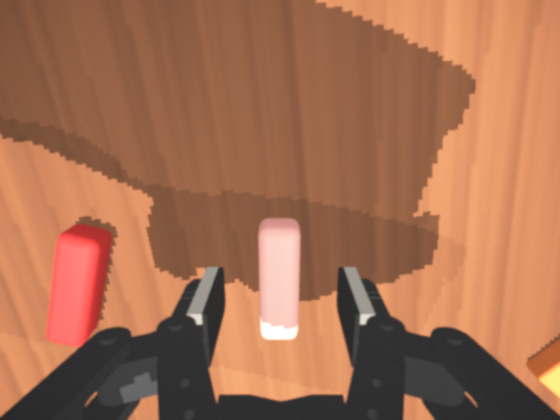

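Pink is centred, at (279,280). I'll turn it parallel to the others and drop it beside the top one.

```bash
python3 -m jog '[[0,0,-0.0008,0,0,0,0],[0,0,0,0,0,0,0],[0,0,0,0,0,0,0],[0,0,0,0,0,0,0],[0,0,0,0,0,0,0]]'
python3 -m jog '[[0,0,0,0,0,0,0],[0,-0.03,0,0,0,0,0],[0,-0.04,0,0,0,0,0],[0,-0.04,0,0,7.1,0,0],[0,0,0,0,7.1,0,0]]'
python3 -m jog '[[0,0,0,0,7.1,0,0],[0,0,0,0,7.1,0,0],[0,0,0,0,7.1,0,0],[0,0,0,0,1.5,0,0],[0,0,0.02,0.015,0,0,0]]'
python3 -m jog '[[0,0,0.032,0.023,0,0,0],[0,0,0.032,0.023,0,0,0],[0,0,0.032,0.023,0,0,0],[0,0,0.032,0.023,0,0,0],[0,0,0.032,0.023,0,0,0]]'
python3 -m jog '[[0,0,0.01,0.009,0,0,0],[0,0,0,0,0,0,0],[0,0,0,0,0,0,0]]'
python3 - <<'E'
from h import *
grab("wrist","w26"); togo([.6587,-.248,.13],137.1)
E
```

```text
time_s: 29.98
position: [0.6136, -0.015, 0.0843]
tool_rot: [0.525, 0.474, -0.524, 0.475]
ft_force: [-1.6, -0.3, 7.6]
opening: 0.188
time_s: 30.4
position: [0.616, -0.0161, 0.2009]
tool_rot: [0.584, 0.402, -0.577, 0.406]
ft_force: [1.3, -1.1, -0.0]
opening: 0.183
time_s: 30.82
position: [0.6175, -0.0338, 0.1924]
tool_rot: [0.647, 0.287, -0.647, 0.284]
ft_force: [1.0, 0.5, -0.5]
opening: 0.19
time_s: 31.23
position: [0.6569, -0.2345, 0.1933]
tool_rot: [0.648, 0.284, -0.647, 0.284]
ft_force: [0.9, 1.2, -1.3]
opening: 0.182
time_s: 31.48
position: [0.6576, -0.247, 0.1928]
tool_rot: [-0.648, -0.283, 0.648, -0.283]
ft_force: [1.0, 0.2, -0.0]
opening: 0.186
shift mm in current axes [62.7107  2.4919  1.5672] in final axes [62.7142  2.4351  1.5157] rotvec deg [ 0.2024 -0.0391  0.0569] q7 -0.044586919074272056
```

View pics/w26.png

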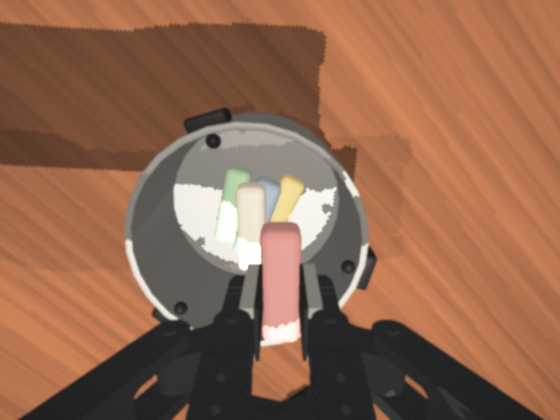

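```bash
python3 -m jog '[[0,0.03,-0.001,0.001,0,0,0],[0,0.025,0,0,0,0,0],[0,0.008,0,0,0,0,0],[0,0,0,0,0,0,0],[0.03,0,0,0,0,0,0]]'
python3 -m jog '[[0.03,0,0,0,0,0,0],[0.03,0,0,0,0,0,0],[0.03,-0.03,0,0,0,0,0],[0.03,-0.04,0,0,0,0,0],[0.03,-0.03,0,0,0,0,0]]'
python3 - <<'E'
from h import *
grab("wrist","w27"); grab("top","t27"); grab("side","s27")
togo([.608,.215,.25],137.1)
E
```

```text
time_s: 31.95
position: [0.6594, -0.245, 0.1329]
tool_rot: [0.649, 0.283, -0.646, 0.286]
ft_force: [-0.4, 1.1, -0.2]
opening: 0.316
time_s: 32.37
position: [0.6565, -0.2449, 0.2314]
tool_rot: [-0.647, -0.284, 0.648, -0.283]
ft_force: [1.2, -0.4, -0.2]
opening: 0.346
shift mm in current axes [ -18.215  -348.6464 -305.0293] in final axes [ -17.6177 -349.7738 -303.771 ] rotvec deg [ 0.2008 -0.1111 -0.1948] q7 -0.06368033147431121
```

View pics/w27.png

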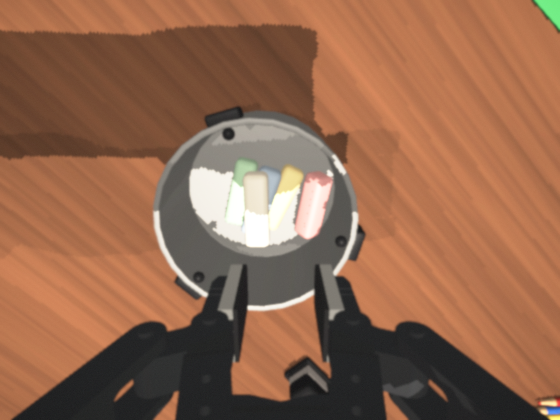

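View pics/s27.png

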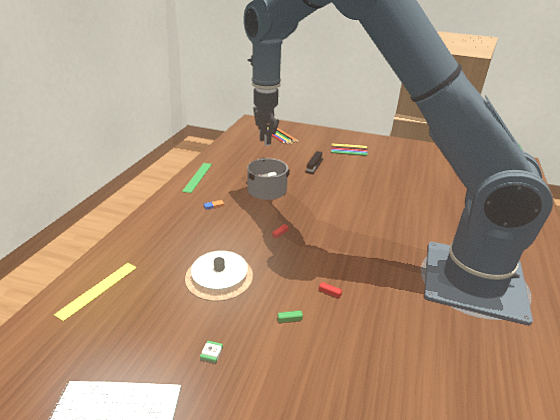

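All five chalks are in the tub and only the red and green look-alikes remain on the desk. I'll measure the rim centre from here, then fetch the lid.

```bash
cat >> h.py <<'E'
def fitcirc(f,c0,z,rad,span=.010,dbg=None,sign=0):
    g=cv2.GaussianBlur(cv2.cvtColor(f["img"],cv2.COLOR_RGB2GRAY),(3,3),0).astype(np.float32)
    c=np.array(c0,float)
    for it in range(6):
        sp=span if it<2 else span/2
        P=[]
        for a in np.radians(np.arange(0,360,3)):
            rr=np.arange(rad-sp,rad+sp,.0004); X=np.stack([c[0]+rr*np.cos(a),c[1]+rr*np.sin(a),np.full(len(rr),z)],1)
            uv=proj(f,X).astype(np.float32)
            if uv.min()<3 or (uv[:,0]>555).any() or (uv[:,1]>415).any(): continue
            pr=cv2.remap(g,uv[:,0].reshape(1,-1),uv[:,1].reshape(1,-1),cv2.INTER_LINEAR)[0]
            d=np.gradient(cv2.GaussianBlur(pr.reshape(1,-1),(7,1),0)[0]); d=-d if sign==0 else np.abs(d)
            k=np.argmax(d)
            if d[k]>3: P.append(X[k,:2])
        P=np.array(P)
        s=least_squares(lambda v:np.hypot(P[:,0]-v[0],P[:,1]-v[1])-v[2],[*c,rad],loss="soft_l1",f_scale=.001)
        c=s.x[:2]
    return s.x,len(P),np.median(np.abs(s.fun))
E
python3 - <<'E'
from h import *
f=grab("wrist")
print(fitcirc(f,[.644,-.2345],.084,.067))
t=grab("side"); print("side",fitcirc(t,[.644,-.2345],.084,.067))
E
python3 -m jog '[[0.0854,-0.02,-0.02,-0.018,0,0,0],[0.0854,0,-0.029,-0.025,0,0,0],[0.0854,0,-0.029,-0.025,0,0,0],[0.0854,0,-0.029,-0.025,0,0,0],[0.0854,0,-0.029,-0.025,0,0,0]]'
python3 -m jog '[[0.0854,0,-0.029,-0.025,0,0,0],[0.0854,0,-0.029,-0.025,0,0,0],[0.0854,0,-0.029,-0.025,0,0,0],[0.0854,0,-0.029,-0.025,0,0,0],[0.0854,0,-0.029,-0.025,0,0,0]]'
python3 -m jog '[[0.0854,0,-0.029,-0.025,0,0,0],[0.0854,0,-0.029,-0.025,0,0,0],[0.0854,0,-0.012,-0.012,0,0,0],[0.0854,0,0,0,0,0,0],[0.0854,0,0,0,0,0,0]]'
python3 - <<'E'
from h import *
f=grab("wrist","w28")
v,e=fitlid(f,dbg="w28f"); print(v,e)
print("mat",fitcirc(f,[.608,.215],.004,.085))
togo([v[0],v[1],.104],137.1)
E
```

```text
(array([ 0.6449, -0.2338,  0.0663]), 96, np.float64(6.012810423603604e-05))
time_s: 33.03
position: [0.6357, -0.0647, 0.248]
tool_rot: [-0.647, -0.284, 0.649, -0.283]
ft_force: [0.5, 0.5, 0.6]
opening: 0.994
time_s: 33.45
position: [0.614, 0.1255, 0.248]
tool_rot: [-0.647, -0.284, 0.649, -0.283]
ft_force: [0.9, 1.1, 0.3]
opening: 1.003
time_s: 33.87
position: [0.605, 0.2178, 0.2479]
tool_rot: [-0.646, -0.284, 0.649, -0.284]
ft_force: [-0.3, -0.4, 0.4]
opening: 0.995
[0.6079 0.2145 0.0221 0.0135 0.0104] 0.3941030599863312
mat (array([0.6097, 0.2171, 0.084 ]), 120, np.float64(0.000366116304441208))
shift mm in current axes [144.4163   2.85    -0.9484] in final axes [144.4197   2.7811  -0.5494] rotvec deg [0.1447 0.1611 0.0266] q7 -0.7187986536445519Traceback (most recent call last):
  File "<stdin>", line 4, in <module>
  File "h.py", line 121, in fitcirc
    s=least_squares(lambda v:np.hypot(P[:,0]-v[0],P[:,1]-v[1])-v[2],[*c,rad],loss="soft_l1",f_scale=.001)
    return func(*args, **kwargs)
    vector_fun = VectorFunction(
        fun_wrapped,
    ...<6 lines>...
        workers=workers
    )
    self._update_fun()
    ~~~~~~~~~~~~~~~~^^
    self.f = self.fun_wrapped(xp_copy(self.x))
             ~~~~~~~~~~~~~~~~^^^^^^^^^^^^^^^^^
    return np.atleast_1d(self.fun(x))
                         ~~~~~~~~^^^
    return self.f(x, *self.args, **self.kwargs)
           ~~~~~~^^^^^^^^^^^^^^^^^^^^^^^^^^^^^^
  File "h.py", line 121, in <lambda>
    s=least_squares(lambda v:np.hypot(P[:,0]-v[0],P[:,1]-v[1])-v[2],[*c,rad],loss="soft_l1",f_scale=.001)
                                      ~^^^^^
IndexError: too many indices for array: array is 1-dimensional, but 2 were indexed
```

View pics/w28f.png

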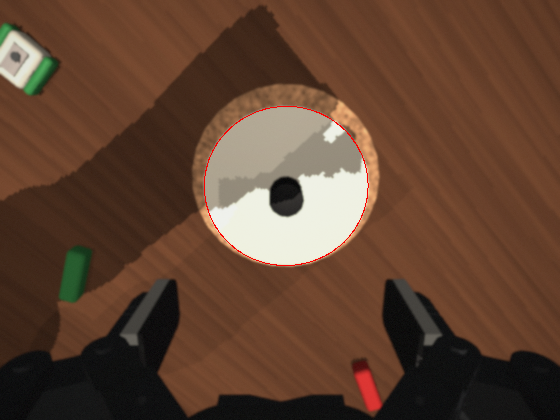

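Lid at (286,186) on the mat. Descending to regrip the knob.

```bash
python3 -m jog '[[0.0854,0.03,0.0028,-0.0007,0,0,0],[0.0854,0.04,0,0,0,0,0],[0.0854,0.04,0,0,0,0,0],[0.0854,0.025,0,0,0,0,0],[0.0854,0.005,0,0,0,0,0]]'
python3 -m jog '[[0.0854,0,0,0,0,0,0],[0.0854,0,0,0,0,0,0]]'
python3 - <<'E'
from h import *
grab("wrist","w29"); togo([.608,.2145,.102],137.1)
E
```

```text
time_s: 34.33
position: [0.6063, 0.2123, 0.1049]
tool_rot: [-0.645, -0.282, 0.651, -0.282]
ft_force: [-0.9, -0.1, -0.4]
opening: 1.002
time_s: 34.5
position: [0.6096, 0.2134, 0.111]
tool_rot: [0.648, 0.282, -0.648, 0.283]
ft_force: [0.7, 0.6, 1.0]
opening: 0.999
shift mm in current axes [ 9.7646 -1.9334  0.8979] in final axes [ 9.7695 -1.9162  0.8811] rotvec deg [ 0.0315 -0.1047 -0.0982] q7 -0.6137823011875279
```

View pics/w29.png

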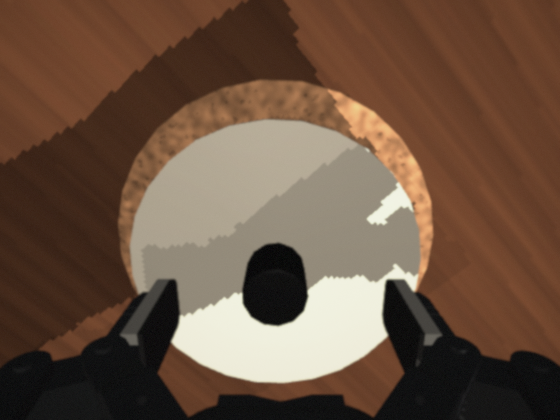

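```bash
python3 -m jog '[[0.0854,0.008,-0.002,0.0008,0,0,0],[0.0854,0,0,0,0,0,0],[0.0854,0,0,0,0,0,0]]'
python3 -m jog '[[0,0,0,0,0,0,0],[0,0,0,0,0,0,0],[0,0,0,0,0,0,0],[0,0,0,0,0,0,0],[0,0,0,0,0,0,0]]'
python3 -m jog '[[0,0,0,0,0,0,0],[0,0,0,0,0,0,0],[0,0,0,0,0,0,0],[0,0,0,0,0,0,0]]'
```

```text
time_s: 34.8
position: [0.6067, 0.2159, 0.1024]
tool_rot: [0.648, 0.283, -0.648, 0.283]
ft_force: [0.2, 0.1, 1.0]
opening: 1.003
time_s: 35.22
position: [0.6069, 0.2155, 0.1021]
tool_rot: [0.648, 0.283, -0.648, 0.283]
ft_force: [-7.2, -2.1, 12.3]
opening: 0.309
time_s: 35.55
position: [0.607, 0.2155, 0.1023]
tool_rot: [0.648, 0.283, -0.648, 0.283]
ft_force: [-0.4, -0.5, 5.9]
opening: 0.308
```

Gripped. Lift clear and check.

```bash
python3 -m jog '[[0,-0.02,0,0,0,0,0],[0,-0.03,0,0,0,0,0],[0,-0.04,0,0,0,0,0],[0,-0.04,0,0,0,0,0],[0,-0.02,0,0,0,0,0]]'
python3 -m jog '[[0,0,0,0,0,0,0],[0,0,0,0,0,0,0]]'
python3 - <<'E'
from h import *
f=grab("wrist","w30"); P,r,o=pose()
v,e=fitlid(f,z0=P[2]-.098+.0215,dbg="w30f"); print(v,e, "lid-TCP",v[:3]-P)
print("tilt in tool", r.inv().apply([v[3],v[4],1]))
togo([.6447,-.234,P[2]],137.1)
E
```

```text
time_s: 35.97
position: [0.6079, 0.2151, 0.2562]
tool_rot: [0.65, 0.283, -0.647, 0.283]
ft_force: [1.8, 0.3, -1.1]
opening: 0.308
time_s: 36.13
position: [0.6069, 0.2157, 0.2526]
tool_rot: [0.649, 0.283, -0.647, 0.283]
ft_force: [-0.1, 0.6, -2.2]
opening: 0.308
[ 0.6099  0.2185  0.1682 -0.2544 -0.2361] 9.99406530192381 lid-TCP [ 0.0037  0.0028 -0.083 ]
tilt in tool [-0.9998 -0.0272  0.3465]
shift mm in current axes [ -0.1427 333.6345 304.0526] in final axes [  0.     334.2986 303.3224] rotvec deg [0.1253 0.0247 0.047 ] q7 -0.717984108845573
```

View pics/w30f.png

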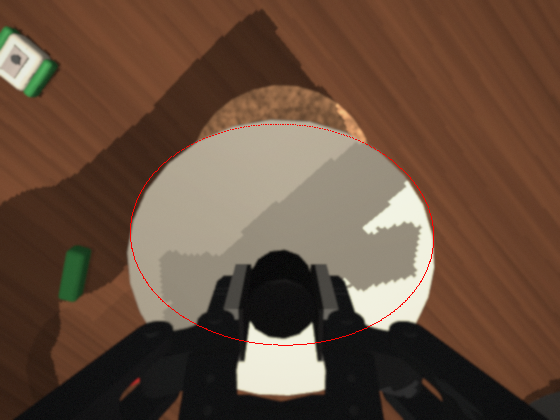

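```bash
python3 -m jog '[[0,0,0.012,0.011,0,0,0],[0,0,0.024,0.022,0,0,0],[0,0,0.024,0.022,0,0,0],[0,0,0.024,0.022,0,0,0],[0,0,0.024,0.022,0,0,0]]'
python3 -m jog '[[0,0,0.024,0.022,0,0,0],[0,0,0.024,0.022,0,0,0],[0,0,0.024,0.022,0,0,0],[0,0,0.024,0.022,0,0,0],[0,0,0.024,0.022,0,0,0]]'
python3 -m jog '[[0,0,0.024,0.022,0,0,0],[0,0,0.024,0.022,0,0,0],[0,0,0.024,0.022,0,0,0],[0,0,0.024,0.021,0,0,0],[0,0,0.01,0.007,0,0,0]]'
python3 -m jog '[[0,0,0,0,0,0,0],[0,0,0,0,0,0,0]]'
python3 - <<'E'
from h import *
f=grab("wrist","w31");s=grab("side","s31"); P,r,o=pose()
for dz in (-.098+.022,): 
  v=fitcirc(f,P[:2],P[2]+dz,.07); print(v,v[0][:2]-P[:2])
togo([.6447,-.234,.18],137.1)
E
```

```text
time_s: 36.6
position: [0.6179, 0.0675, 0.25]
tool_rot: [-0.647, -0.283, 0.649, -0.283]
ft_force: [0.9, 0.2, -0.9]
opening: 0.309
time_s: 37.02
position: [0.631, -0.0948, 0.2499]
tool_rot: [-0.647, -0.283, 0.649, -0.282]
ft_force: [0.2, -0.2, -1.5]
opening: 0.311
time_s: 37.43
position: [0.6437, -0.24, 0.2501]
tool_rot: [-0.647, -0.281, 0.65, -0.282]
ft_force: [-0.6, -0.3, -1.7]
opening: 0.311
time_s: 37.6
position: [0.6451, -0.2345, 0.2501]
tool_rot: [-0.647, -0.283, 0.649, -0.282]
ft_force: [0.6, 0.1, -1.9]
opening: 0.303
(array([ 0.6462, -0.2334,  0.0692]), 89, np.float64(0.0001956527537052971)) [ 0.0003 -0.0012]
shift mm in current axes [70.6416  0.5174  2.0909] in final axes [70.6427  0.3534  2.0868] rotvec deg [ 0.1744 -0.0022  0.1382] q7 -0.07899699447551045
```

View pics/w31.png

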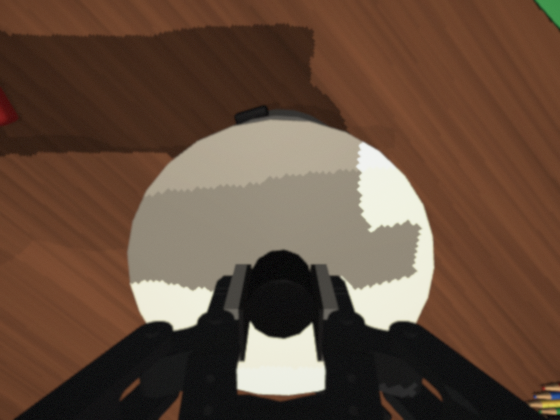

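View pics/s31.png

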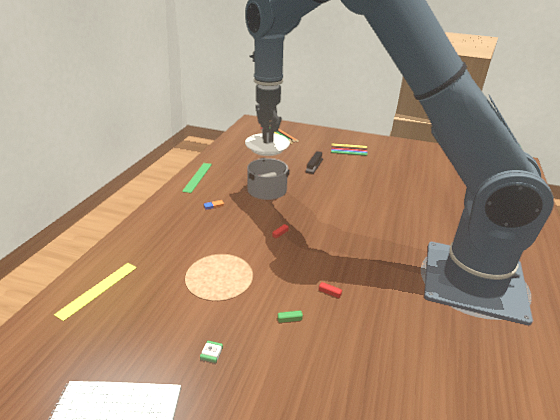

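```bash
python3 -m jog '[[0,0.02,0,0.001,0,0,0],[0,0.025,0,0,0,0,0],[0,0.02,0,0,0,0,0],[0,0,0,0,0,0,0],[0,0,0,0,0,0,0]]'
python3 - <<'E'
from h import *
P=np.mean([ (pose()[0]) for _ in range(1)],0); print(P)
f=grab("wrist","w32"); v=fitcirc(f,P[:2],P[2]-.076,.07); print(v)
togo([.6447,-.234,.172],137.1)
E
python3 -m jog '[[0,0.005,0,0,0,0,0],[0,0,0,0,0,0,0],[0,0,0,0,0,0,0]]'
```

```text
time_s: 38.12
position: [0.6452, -0.2327, 0.1861]
tool_rot: [-0.647, -0.284, 0.648, -0.283]
ft_force: [0.3, -0.2, -0.1]
opening: 0.304
[ 0.6452 -0.2327  0.1861]
(array([ 0.6461, -0.2317,  0.0695]), 89, np.float64(6.188489710767797e-05))
shift mm in current axes [15.4455 -0.3987  1.0652] in final axes [15.4455 -0.3967  1.0655] rotvec deg [ 0.1843 -0.0036  0.0053] q7 -0.0402273484250879
time_s: 38.42
position: [0.6456, -0.2344, 0.1826]
tool_rot: [0.648, 0.283, -0.648, 0.283]
ft_force: [0.4, -0.0, -0.8]
opening: 0.306
```

```bash
python3 -m jog '[[0,0.005,0,0.001,0,0,0],[0,0,0,0,0,0,0],[0,0,0,0,0,0,0]]'
python3 -m jog '[[0,0.003,0,0,0,0,0],[0,0,0,0,0,0,0],[0,0,0,0,0,0,0]]'
python3 -m jog '[[0,0.003,0,0,0,0,0],[0,0,0,0,0,0,0],[0,0,0,0,0,0,0]]'
python3 - <<'E'
from h import *
f=grab("wrist","w33"); s=grab("side","s33")
cv2.imwrite("pics/s33c.png",cv2.resize(s["img"][130:220,210:330,::-1],None,fx=5,fy=5,interpolation=2))
E
```

```text
time_s: 38.67
position: [0.6445, -0.2353, 0.1767]
tool_rot: [-0.648, -0.283, 0.648, -0.283]
ft_force: [0.1, -0.8, -1.9]
opening: 0.309
time_s: 38.92
position: [0.6445, -0.2345, 0.1736]
tool_rot: [-0.648, -0.284, 0.648, -0.283]
ft_force: [-0.7, 1.6, -1.3]
opening: 0.302
time_s: 39.17
position: [0.6442, -0.2353, 0.1707]
tool_rot: [-0.648, -0.283, 0.648, -0.283]
ft_force: [-2.5, 0.5, 0.4]
opening: 0.31
```

View pics/s33c.png

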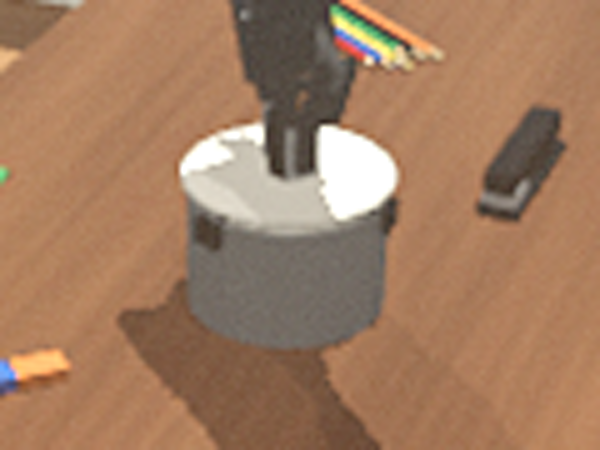

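View pics/w33.png

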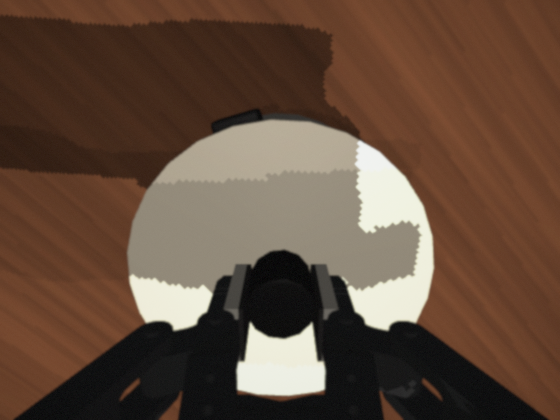

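The lid is resting on the catches. I'll push it down in small steps while still gripping it level.

```bash
python3 -m jog '[[0,0.002,0,0,0,0,0],[0,0,0,0,0,0,0],[0,0,0,0,0,0,0]]'
python3 -m jog '[[0,0.002,0,0,0,0,0],[0,0,0,0,0,0,0],[0,0,0,0,0,0,0]]'
python3 -m jog '[[0,0.002,0,0,0,0,0],[0,0,0,0,0,0,0],[0,0,0,0,0,0,0]]'
```

```text
time_s: 39.52
position: [0.6446, -0.2351, 0.1687]
tool_rot: [-0.648, -0.283, 0.648, -0.283]
ft_force: [-1.2, 1.2, -0.6]
opening: 0.307
time_s: 39.77
position: [0.6442, -0.2346, 0.1658]
tool_rot: [-0.648, -0.284, 0.648, -0.283]
ft_force: [-1.4, 0.8, -6.7]
opening: 0.305
time_s: 40.02
position: [0.6447, -0.2349, 0.1645]
tool_rot: [-0.648, -0.283, 0.648, -0.283]
ft_force: [-1.0, 2.8, -5.6]
opening: 0.308
```

```bash
python3 -m jog '[[0,0.001,0,0,0,0,0],[0,0,0,0,0,0,0],[0,0,0,0,0,0,0]]'
python3 -m jog '[[0,0.001,0,0,0,0,0],[0,0,0,0,0,0,0],[0,0,0,0,0,0,0]]'
python3 -m jog '[[0,0.001,0,0,0,0,0],[0,0,0,0,0,0,0],[0,0,0,0,0,0,0]]'
```

```text
time_s: 40.27
position: [0.6448, -0.235, 0.1639]
tool_rot: [0.648, 0.283, -0.648, 0.283]
ft_force: [-0.9, 2.3, -2.4]
opening: 0.308
time_s: 40.52
position: [0.6449, -0.2352, 0.1633]
tool_rot: [0.648, 0.283, -0.648, 0.283]
ft_force: [-2.1, 4.3, 2.1]
opening: 0.307
time_s: 40.77
position: [0.6449, -0.2352, 0.1633]
tool_rot: [0.648, 0.283, -0.647, 0.283]
ft_force: [-3.9, 5.6, 10.4]
opening: 0.307
```

The lid bottomed at 8 mm below its resting height and the force is rising. Releasing and checking.

```bash
python3 -m jog '[[0.0854,-0.001,0,0,0,0,0],[0.0854,0,0,0,0,0,0],[0.0854,0,0,0,0,0,0],[0.0854,0,0,0,0,0,0],[0.0854,0,0,0,0,0,0]]'
python3 -m jog '[[0.0854,0,0,0,0,0,0],[0.0854,-0.03,0,0,0,0,0],[0.0854,-0.03,0,0,0,0,0],[0.0854,-0.03,0,0,0,0,0],[0.0854,-0.03,0,0,0,0,0]]'
python3 -m jog '[[0,0,0,0,0,0,0],[0,0,0,0,0,0,0],[0,0,0,0,0,0,0],[0,0,0,0,0,0,0],[0,0,0,0,0,0,0]]'
python3 - <<'E'
from h import *
f=grab("wrist","w34"); s=grab("side","s34"); P,r,o=pose(); print(P,o["opening"])
print(fitlid(f,dbg="w34f"))
cv2.imwrite("pics/s34c.png",cv2.resize(s["img"][130:220,210:330,::-1],None,fx=5,fy=5,interpolation=2))
im=f["img"].astype(int)
m=np.zeros(im.shape[:2],bool); m[150:240,250:320]=im[150:240,250:320].max(2)<60
for b in blobs(f,m,z=.115): print(b["px"],b["c"],b["L"],b["W"])
togo([.645,-.234,.2],137.1)
E
```

```text
time_s: 41.18
position: [0.6447, -0.2355, 0.1628]
tool_rot: [-0.648, -0.283, 0.648, -0.283]
ft_force: [0.3, 0.9, 0.7]
opening: 0.984
time_s: 41.6
position: [0.6444, -0.2353, 0.2841]
tool_rot: [-0.648, -0.283, 0.648, -0.283]
ft_force: [0.6, -0.4, -0.2]
opening: 0.999
time_s: 42.02
position: [0.6443, -0.2349, 0.2815]
tool_rot: [-0.647, -0.284, 0.649, -0.283]
ft_force: [-0.3, 0.7, 0.6]
opening: 0.296
[ 0.6444 -0.235   0.2819] 0.11285130963178093
(array([ 0.645 , -0.2353,  0.0851,  0.0016, -0.0153]), np.float64(0.4470471986487238))
[280.9385 206.1683] [ 0.6484 -0.2315] 30.829055786132812 24.523826599121094
shift mm in current axes [81.8572 -0.1786 -1.2055] in final axes [81.8579 -0.2939 -1.1365] rotvec deg [0.1026 0.048  0.0792] q7 -0.09271209729569573
```

View pics/s34c.png

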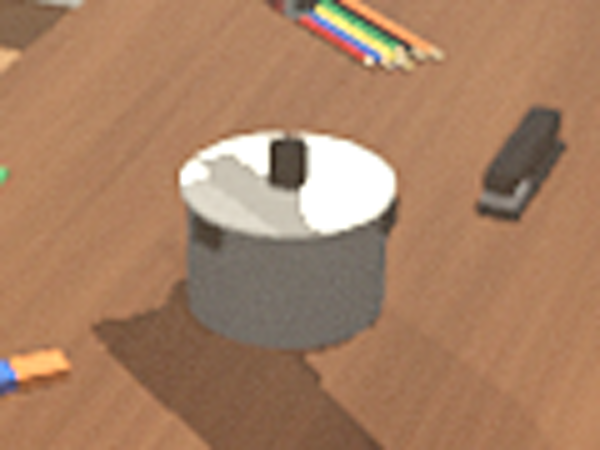

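View pics/w34f.png

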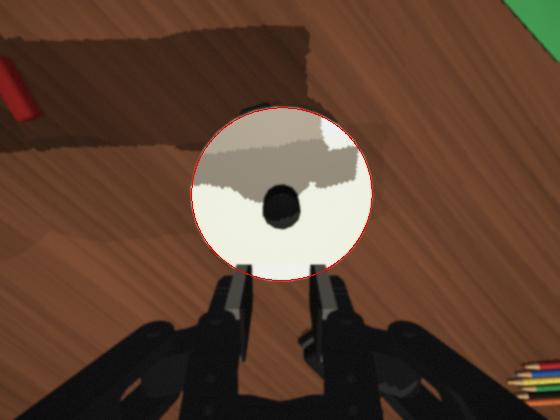

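The lid looks level on the rim, fitted at z≈0.085. I'll give the knob a straight confirming push with shut fingers.

```bash
python3 -m jog '[[0,0.03,0,-0.001,0,0,0],[0,0.03,0,0,0,0,0],[0,0.02,0,0,0,0,0],[0,0,0,0,0,0,0],[0,0,0,0,0,0,0]]'
python3 -m jog '[[0,0.004,0,0,0,0,0],[0,0,0,0,0,0,0]]'
python3 -m jog '[[0,0.003,0,0,0,0,0],[0,0,0,0,0,0,0]]'
python3 -m jog '[[0,0.002,0,0,0,0,0],[0,0,0,0,0,0,0]]'
```

```text
time_s: 42.53
position: [0.6449, -0.2343, 0.202]
tool_rot: [-0.647, -0.284, 0.649, -0.283]
ft_force: [0.2, 0.0, 0.9]
opening: 0.0
time_s: 42.7
position: [0.6458, -0.2349, 0.1999]
tool_rot: [0.648, 0.283, -0.648, 0.284]
ft_force: [-0.1, 0.2, -0.3]
opening: 0.002
time_s: 42.87
position: [0.6455, -0.2345, 0.1965]
tool_rot: [0.648, 0.283, -0.648, 0.283]
ft_force: [0.1, 0.7, -0.2]
opening: -0.004
time_s: 43.03
position: [0.6453, -0.2344, 0.1939]
tool_rot: [0.648, 0.283, -0.648, 0.283]
ft_force: [-0.5, 0.5, -0.1]
opening: 0.005
```

```bash
python3 -m jog '[[0,0.002,0,0,0,0,0],[0,0,0,0,0,0,0]]'
python3 -m jog '[[0,0.002,0,0,0,0,0],[0,0,0,0,0,0,0]]'
python3 -m jog '[[0,0.001,0,0,0,0,0],[0,0,0,0,0,0,0]]'
```

```text
time_s: 43.2
position: [0.6453, -0.2344, 0.1916]
tool_rot: [-0.648, -0.283, 0.648, -0.283]
ft_force: [0.7, 0.1, 0.0]
opening: -0.0
time_s: 43.37
position: [0.6452, -0.2343, 0.1895]
tool_rot: [-0.648, -0.283, 0.648, -0.283]
ft_force: [0.5, 1.0, -0.1]
opening: 0.002
time_s: 43.53
position: [0.6453, -0.2344, 0.1887]
tool_rot: [-0.648, -0.283, 0.648, -0.283]
ft_force: [1.0, -0.3, 0.1]
opening: -0.002
```

```bash
python3 -m jog '[[0,0.001,0,0,0,0,0],[0,0,0,0,0,0,0]]'
python3 -m jog '[[0,0.001,0,0,0,0,0],[0,0,0,0,0,0,0]]'
python3 -m jog '[[0,0.001,0,0,0,0,0],[0,0,0,0,0,0,0]]'
```

```text
time_s: 43.7
position: [0.6454, -0.2345, 0.1879]
tool_rot: [0.648, 0.283, -0.648, 0.283]
ft_force: [-0.1, -0.1, -0.0]
opening: -0.003
time_s: 43.87
position: [0.6454, -0.2345, 0.1879]
tool_rot: [0.648, 0.283, -0.648, 0.283]
ft_force: [-2.3, 1.4, 8.0]
opening: 0.005
time_s: 44.03
position: [0.6454, -0.2346, 0.1878]
tool_rot: [0.648, 0.283, -0.648, 0.283]
ft_force: [-4.6, 3.3, 15.6]
opening: 0.002
```

Contact came at TCP z = 0.188, so the knob top is at 0.115, exactly home height. It is rigid at 15 N. Retreating for a final look.

```bash
python3 -m jog '[[0,-0.02,0,0,0,0,0],[0,-0.03,0,0,0,0,0],[0,-0.04,0,0,0,0,0],[0,-0.03,0,0,0,0,0],[0,0,0,0,0,0,0]]'
python3 -m jog '[[0,0,-0.02,0.03,0,0,0],[0,0,-0.02,0.03,0,0,0],[0,0,-0.02,0.03,0,0,0],[0,0,0,0,0,0,0],[0,0,0,0,0,0,0]]'
python3 - <<'E'
from h import *
f=grab("wrist","w35"); s=grab("side","s35"); t=grab("top","t35")
print(fitlid(f))
g=cv2.resize(t["img"][130:310,120:420,::-1],None,fx=2.6,fy=2.6,interpolation=2);cv2.imwrite("pics/t35c.png",g)
E
```

```text
time_s: 44.45
position: [0.6468, -0.2363, 0.313]
tool_rot: [0.65, 0.28, -0.646, 0.286]
ft_force: [0.6, 0.0, 0.7]
opening: -0.001
time_s: 44.87
position: [0.5384, -0.2607, 0.3065]
tool_rot: [0.649, 0.282, -0.648, 0.282]
ft_force: [1.2, -0.5, -0.4]
opening: -0.003
(array([ 0.6453, -0.2329,  0.0797,  0.1463,  0.3999]), np.float64(5.48164791359395))
```

View pics/w35.png

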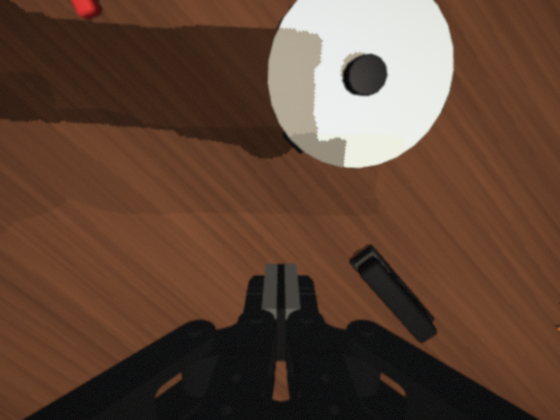

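View pics/s35.png

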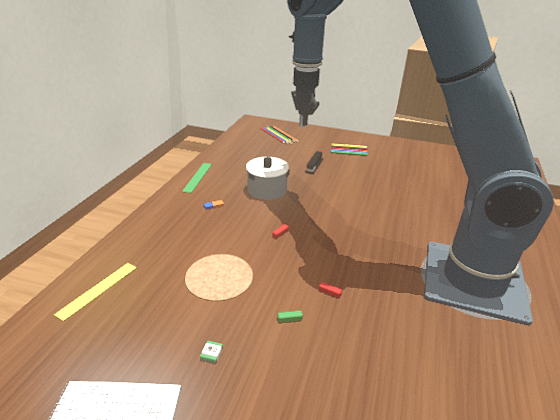

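View pics/t35c.png

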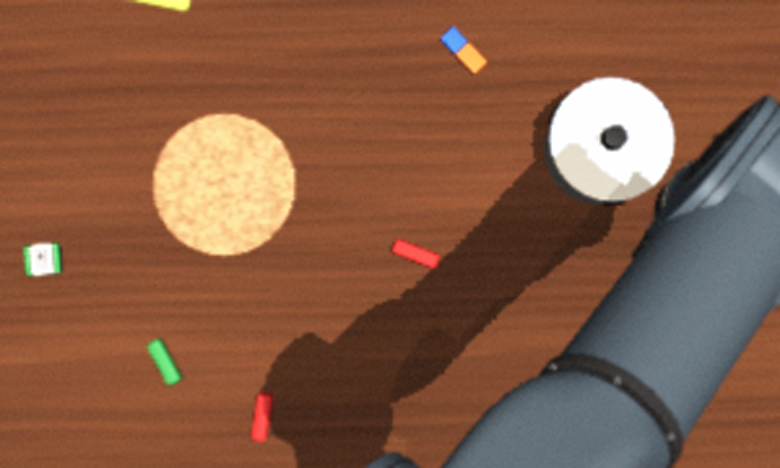

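The tub is closed. The eraser, sharpener, stapler and look-alikes are where they started, and no pale chalk is left on the desk. Handing in.

```bash
python3 -c "
from cell import job
print(job.close_job())"
```

```text
the job is handed in; nothing more can be done
None
```

The job is handed in at about 45 s. I laid the lid on the cork mat, put all five chalk sticks into the tub, then put the lid back and snapped it home.

- **Lid on the mat:** it lay flat, knob up, about 3 mm off the measured centre of the mat.
- **Chalk:** a wrist picture just before closing showed all five lying low in the tub.
- **Lid home:** pressed while gripped, it went down about 8 mm from where it rested on the catches. It pulled itself in, then stopped hard. A straight push on the knob met it at 115 mm above the desk, which is the home height. It did not move at 15 N, a little over the 6 to 12 N given. The pictures show the lid level on the rim.
- **Other objects:** the eraser, sharpener, stapler and the red and green look-alikes appear undisturbed in the last views, and the arm was clear of everything.

Three readings failed or disagreed:
- **Last lid fit:** the automatic fit after retreating was invalid because the lid was cut off by the picture edge. The one before it put the disc near 85 mm, slightly under the expected 87 mm but within the camera error.
- **Side-camera rim fit:** this failed, so I used the wrist-camera one.
- **Closing on the chalk:** the wrist force read 8 to 12 N upward each time the fingers closed, even after I gripped higher. I did not find the cause, but it was well under the limits.

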